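# Flip open the guard and load a connecting rod in the checking fixture

### The arm

A 7-joint arm with a two-finger parallel gripper is mounted at the origin on the work surface. World frame = base frame: x ahead of the robot, y to its left, z up, the work surface at z = 0. Lengths are in m, angles in rad, forces in N, time in s.
With the tool pointing down it reaches from about 0.4 to 0.85 m from the base axis. Payload 4.5 kg.
Tool frame: the origin (TCP) lies on the mounting face of the last link; the fingertips stand 166 mm ahead of it and the grasp point (between the pads) lies 147 mm ahead of it; y points along the fingers, z is the direction in which the jaws open and shut, and the axes are right-handed (so a half turn about y gives the same grasp; the last joint's range is limited). The gripper opens to 88 mm and grips with 3 to 60 N. Pads are 18 mm wide; open, the fingers measure 123 mm over their backs; the gripper's body (75 mm by 187 mm) begins 45 mm behind the grasp point.
Start: joints at [1.257, 0.689, -0.195, 1.565, 0.157, 0.902, -0.215], TCP at [0.213, -0.588, 0.405] pointing down, gripper open.
Joint ranges: [-3.01, 3.01], [-0.46, 2.08], [-1.47, 1.51], [0.13, 2.56], [-1, 4.14], [0.04, 2.09], [-2.66, 2.66]. Speed limits (rad/s): [2.57, 2.57, 3.14, 3.14, 3.14, 3.14, 3.14].

### API

Orientations are given as a unit quaternion [x, y, z, w].
In Python, from plant import r gives the robot as it stands.
- The arm moves only by the tool arm_command, never from a script. Its argument "deltas" is a list of rows, each an object of numbers: "dx", "dy", "dz": the shift along the tool's x, y, z each as a share of 1000 mm, from -1 to 1; "wx", "wy", "wz": the turn, a rotation vector about the tool's x, y, z each as a share of 45 degrees, from -1 to 1. In form: [{"dx": .., "dy": .., "dz": .., "wx": .., "wy": .., "wz": ..}, ...]. A call has exactly 5 rows; each row is the pose to reach, as a shift and turn from the pose commanded when the call began, along the tool's axes at that moment; what a row does not reach only later rows make up. A row lasts 1/10 s, in which the tool goes at most 50 mm and 8.59 degrees, less where a joint would pass 70% of its speed; a pose out of reach is approached as far as the arm can. A call with a number of a shift or a turn outside -1 to 1 is refused whole. A call with a gripper value outside its range is refused whole. "claw" is the opening, from -1 (shut) to 1 (fully open), set as the call begins (left out, the last holds). The fingers move at their own pace and stop on an object; "grip_force" is the grip in N (left out, the last holds). Time passes only in rows, so rows that repeat a pose let the fingers close, or fill a call up. It gives the time, the measured TCP pose, the force and the opening at its end, in the units of the state.
- r.get_state(): the state, without advancing time (a new reading comes with each control period).
- r.snapshot(name): name is "scene" or "side" or "wrist"; returns the picture (384x512x3 uint8, red, green, blue); there is no depth.
- r.get_calibration(name): a dict with "vertical_fov" (degrees; the focal length in pixels is half the picture's height over the tangent of half this angle, whatever the lens; pixels are square), "cx", "cy" (the principal point, pixels), "k1" (the pictures are not rectified: a ray, as slopes to the right and down, at radius r is drawn at 1 + k1 r^2 times it, then the intrinsics apply), "R" (3x3) and "t" (3): a world point X has camera coordinates R X + t. Camera axes: x right, y down, z forward; pixel columns grow to the right and rows downward; lengths in m; the calibration is good to about 2 mm. A picture is of the moment at which its call begins: read the wrist's pose just before it. get_calibration takes no time and is no camera call; for the wrist camera it gives the pose at the moment of the call.
- r.finish_job(): hands the job in, once; it reports no verdict.
The state is a dict: "clock": time; "q": joint angles; "qd": joint speeds; "joint_torque": joint torques, N m; "tool_pos": TCP position; "eef_rot": TCP orientation; "contact_force": force on the tool from outside, world axes, zero at the start; "moment": the same for the moment, N m; "opening": opening from 0.0 (shut) to 1.0 (fully open).
Only numpy, scipy, OpenCV 4.12 (cv2) and the standard library are available. Lean on these libraries where they do the work, as an engineer would, in place of code of your own. Each camera call takes 0.05 s, during which the arm holds its last target.

### The job

Swing the fixture's hinged guard up and over past its balance point so that it stays open on its own. Then take the connecting rod that stands in the wooden block, lay it flat on the bench and let go of it, and take it again by its shank to lay it flat in the fixture's nest, big end in the wide pocket and small end in the narrow one, both fully down (there is no room for fingers beside its ends there). Leave the spray can, the piston and the wrench where they are.

Things in the scene. Friction and masses are not known exactly. Their poses are not given: they have to be found in the camera images.
- guard (a joint): angle of the fixture's sheet-aluminium guard (about 0.45 kg): 0 shut, level over the nest; grows as its front edge swings up and over to the far side; 2.0 at the stop. No spring or catch: it falls shut below about 1.6 and falls open above. 240 mm wide, its sheet reaches 185 mm from the hinge, with 30 mm skirts hanging at front and sides.
- guard_bar (a point): middle of the guard's pull bar: round, 12 mm thick, 150 mm long, parallel to the hinge and 225 mm from its axis, in front of the guard's edge and level with it (90 mm above the bench when shut). Free space in front of it and 33 mm between it and the edge, for a finger each. It may turn in the fingers as the guard swings.
- guard_hinge (a point): middle of the guard's hinge axis, 90 mm above the bench, fixed to the fixture (axes as the fixture's). At guard angle a the bar is 225 mm x cos(a) on its -x side and 225 mm x sin(a) above it. The open guard leans to its +x side.
- fixture: con-rod fixture, fixed: grey base plate 210 mm in x, 250 in y, 30 thick; origin under its centre; -x is the pull-bar side, +x the hinge side. On it, under the guard, is the nest: two steel U-shaped pockets, walls 8 mm thick and 34 mm high, open at the top and towards one another, with 95 mm free of walls between them (y -55 to 40 mm) for fingers at the rod's shank.
- nest_big (a point): where the big end's centre lies when seated: in the wide pocket (76 mm inside in fixture x, from fixture y 40 to 95 mm), 43 mm above the bench, 13 mm above the plate; at fixture x -25, y 57 mm.
- nest_small (a point): where the small end's centre lies when seated: in the narrow pocket (54 mm inside in fixture x, from fixture y -55 to -95 mm), 43 mm above the bench, 13 mm above the plate; at fixture x -25, y -68 mm.
- block: wooden block, fixed, 92 mm in its x, 50 in its y, 55 high, origin under its centre; one pocket 72 by 30 mm, 45 deep, floor 10 mm above the bench. The rod stands in it, big end down, its width along the block's x. The bench at 0.43 to 0.50 m ahead of the base is free from the block's outer side to 50 mm beyond the base's x axis.
- rod_shank (a point): middle of the steel connecting rod, 89 mm from either end, on its straight shank (22 mm wide, 18 thick, from 64 to 136 mm above the foot): the place to grip it when it lies flat, its axis then 13 mm above the surface. z runs along it from big to small end, x across its width, y through its thickness. 178 mm long, 0.35 to 0.65 kg, centre of mass about 64 mm from the foot.
- rod_big (a point): centre of the rod's big end (64 mm wide, 26 thick, flat foot), on its axis 32 mm from the foot; axes as rod_shank.
- rod_small (a point): centre of the rod's small end, a disc 42 mm in diameter, 26 thick, 157 mm from the foot (21 mm below the top when it stands, then 167 mm above the bench); axes as rod_shank. Held lightly across the disc's width (12 N), foot on the bench, it pivots between the fingers as it is leaned over.
- can: bystander: blue spray can 66 mm in diameter, 170 mm tall, origin under its centre. Leave it.
- piston: bystander: aluminium piston 80 mm in diameter, 75 mm tall, origin under its centre. Leave it.
- wrench: bystander: steel wrench 200 mm long lying on the bench. Leave it.
Not all that is in view belongs to the job. Of the things shaped like the part that bears rod_shank, the bare steel one is meant.

How it is judged:
By the outcome, as a careful person would: the job done as asked, in the order asked, and still so for the second after the job is handed in, with the robot touching nothing.
It also fails if it takes over 72 s, if anything falls off the work surface, if the arm or the gripper's body presses on something with over 40 N, if the wrist force passes 120 N, or if a joint passes its speed limit or range.

## Working session

There is one attempt and no reset: what is moved stays moved. The work goes in short steps, Python scripts to look and compute and a tool call to move; the robot and the scene stay as the last step left them, time stands still between calls to the robot, and variables do not carry over. Pictures are saved under pics/ and viewed, and the job is handed in when it is done.

Besides the shell and the picture viewer there is one more tool, called after ">>>" as a command line: name --argument value ..., lists and objects as JSON in quotes. arm_command: Moves the arm, as the interface text tells. Shift numbers are shares of 1000 mm and turn numbers shares of 45 degrees, none past 1 either way. Its arguments: {"type":"object","properties":{"deltas":{"type":"array","items":{"type":"object","properties":{"dx":{"type":"number","minimum":-1,"maximum":1},"dy":{"type":"number","minimum":-1,"maximum":1},"dz":{"type":"number","minimum":-1,"maximum":1},"wx":{"type":"number","minimum":-1,"maximum":1},"wy":{"type":"number","minimum":-1,"maximum":1},"wz":{"type":"number","minimum":-1,"maximum":1}}}},"claw":{"type":"number"},"grip_force":{"type":"number"}},"required":["deltas"]}

```bash
ls; mkdir -p pics; python3 - <<'E'
from plant import r
import cv2
for n in ("scene","side","wrist"):
    c=r.get_calibration(n); print(n,c)
    im=r.snapshot(n); cv2.imwrite(f"pics/{n}0.png",im[:,:,::-1])
print(r.get_state())
E
```

```text
pics
scene {'vertical_fov': 57.134188072513645, 'cx': 255.2587158195213, 'cy': 193.05555135400556, 'k1': 0.015981656970812986, 'R': array([[-0.44141202,  0.89722438,  0.01199325],
       [ 0.62732884,  0.31813159, -0.71080997],
       [-0.64157147, -0.30623636, -0.70328184]]), 't': array([ 0.29105881, -0.28567417,  1.83173214])}
side {'vertical_fov': 49.01172544592046, 'cx': 264.8410596136355, 'cy': 195.9548152049338, 'k1': 0.027447931340362056, 'R': array([[ 0.85617938, -0.5164402 , -0.01569695],
       [-0.33373051, -0.52957108, -0.77985795],
       [ 0.39443735,  0.67293684, -0.62575969]]), 't': array([-0.52135439,  0.27888296,  1.46710014])}
wrist {'vertical_fov': 71.5401149088241, 'cx': 251.05894414585683, 'cy': 193.82972511918697, 'k1': -0.03810790646904808, 'R': array([[ 0.34171454, -0.93980166, -0.00200261],
       [-0.88882475, -0.32387   ,  0.32418942],
       [-0.30532234, -0.10900027, -0.94599007]]), 't': array([-0.62405434, -0.04422414,  0.39091401])}
{'clock': 0.15, 'q': array([ 1.25679222,  0.68978792, -0.19452894,  1.56606065,  0.1573105 ,
        0.90252055, -0.21511524]), 'qd': array([-1.10952073e-05, -3.65157548e-03, -7.62436222e-04, -2.28108827e-03,
        9.87551926e-06, -1.24215140e-03, -8.15205046e-04]), 'joint_torque': array([-1.07861397e-03, -5.27862704e+01, -1.26851980e+00, -1.53586525e+01,
       -5.25473244e-02,  3.92481437e-03,  1.19993015e-04]), 'tool_pos': array([ 0.21292188, -0.58736036,  0.40410814]), 'eef_rot': array([-0.12248981,  0.69691245, -0.69596394,  0.12224352]), 'contact_force': array([-0.24564281, -0.48752532,  0.13310569]), 'moment': array([ 0.01801196, -0.00977327,  0.03038527]), 'opening': 0.9994482389604056}
```

View pics/scene0.png

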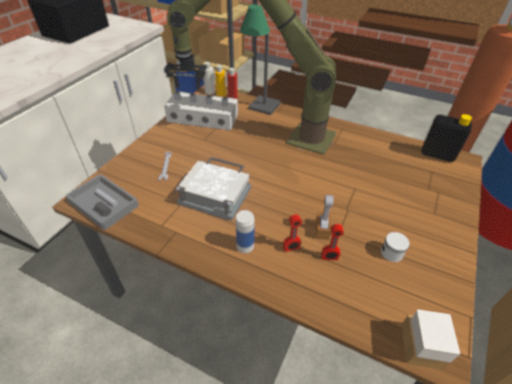

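View pics/side0.png

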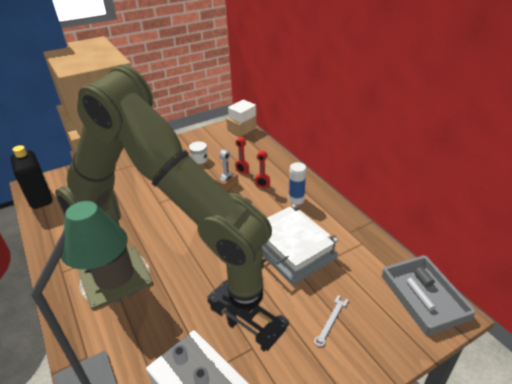

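View pics/wrist0.png

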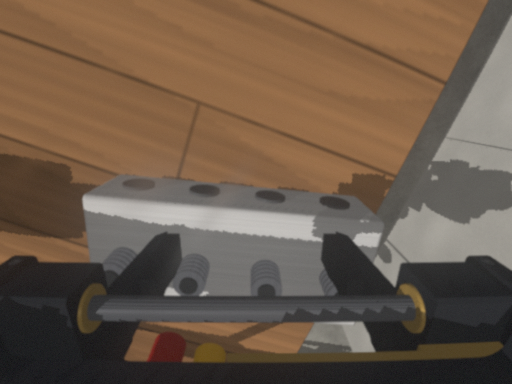

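```bash
cat > h.py <<'E'
import numpy as np, cv2
from scipy.spatial.transform import Rotation as R
def K(c,H=384):
    f=H/2/np.tan(np.radians(c["vertical_fov"])/2); return f
def proj(c,X):
    X=np.atleast_2d(X); p=X@c["R"].T+c["t"]; s=p[:,:2]/p[:,2:]; r2=(s**2).sum(1,keepdims=True)
    return s*(1+c["k1"]*r2)*K(c)+[c["cx"],c["cy"]]
def ray(c,uv):
    d=(np.array(uv,float)-[c["cx"],c["cy"]])/K(c); s=d.copy()
    for _ in range(20): s=d/(1+c["k1"]*(s@s))
    D=c["R"].T@np.array([s[0],s[1],1]); return -c["R"].T@c["t"], D/np.linalg.norm(D)
def onz(c,uv,z):
    o,d=ray(c,uv); return o+d*(z-o[2])/d[2]
def tri(c1,u1,c2,u2):
    o,d=ray(c1,u1);p,e=ray(c2,u2)
    A=np.stack([d,-e],1); s=np.linalg.lstsq(A,p-o,rcond=None)[0]
    a=o+d*s[0]; b=p+e*s[1]; return (a+b)/2, np.linalg.norm(a-b)
E
python3 - <<'E'
import cv2
for n,(x,y,w,h),k in (("scene",(160,140,200,130),4),("side",(180,100,180,180),3)):
    im=cv2.imread(f"pics/{n}0.png")[y:y+h,x:x+w]
    cv2.imwrite(f"pics/{n}0c.png",cv2.resize(im,None,fx=k,fy=k,interpolation=cv2.INTER_CUBIC))
E
```

```text
(no output)
```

View pics/scene0c.png

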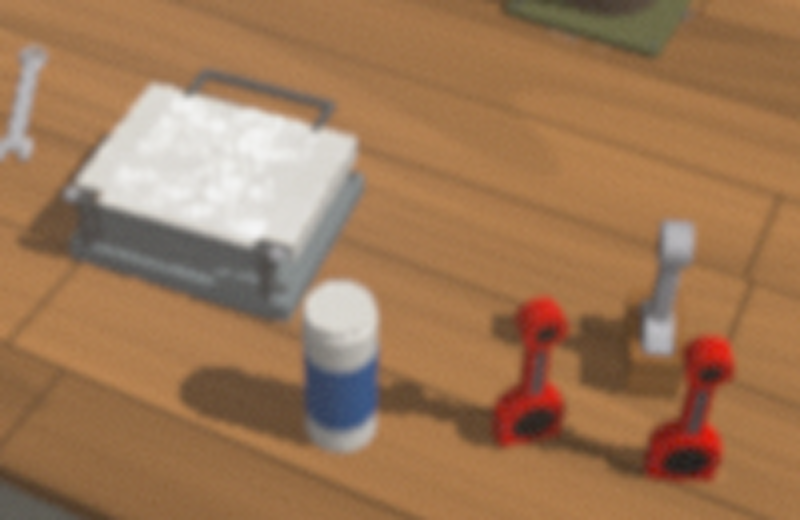

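View pics/side0c.png

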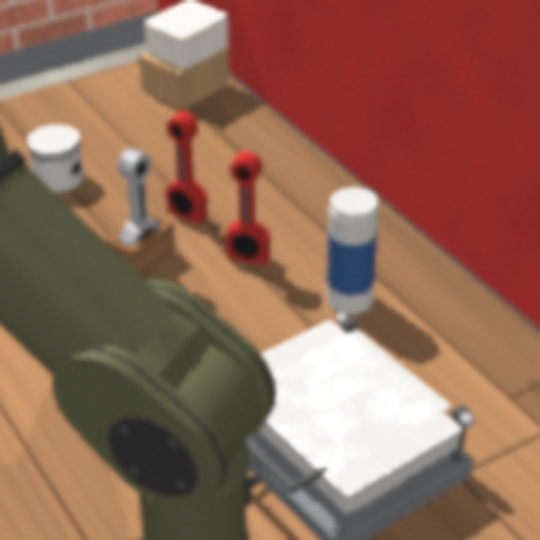

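```bash
python3 - <<'E'
from plant import r
from h import *
c=r.get_calibration("scene"); s=r.get_calibration("side")
f=lambda x,y:(160+x/4,140+y/4); g=lambda x,y:(180+x/3,100+y/3)
for n,p,z in [("barL",(198,73),.09),("barR",(332,104),.09),("hinge1",(78,192),.09),("hinge2",(275,250),.09),("gd front l",(155,88),.09),("gd front r",(355,140),.09),("gd back r",(292,258),.09),("gd back l",(92,190),.09),
  ("base br",(280,318),.0),("base r",(362,182),0.03),("base bl",(75,255),0),
 ("can foot",(340,450),0),("blk bl",(630,388),0),("blk br",(685,392),0),("blk top r",(690,348),.055),("blk top l",(632,340),.055)]:
    print(n,onz(c,f(*p),z).round(4))
print("small tri",tri(c,f(678,246),s,g(134,165)))
print("bottom rod tri",tri(c,f(658,340),s,g(135,232)))
print("can",tri(c,f(342,300),s,g(354,200)))
print("hinge side",onz(s,g(345,320),.09),onz(s,g(460,415),.09))
E
```

```text
barL [ 0.4732 -0.3187  0.09  ]
barR [ 0.4527 -0.1621  0.09  ]
hinge1 [ 0.6906 -0.3269  0.09  ]
hinge2 [ 0.6717 -0.11    0.09  ]
gd front l [ 0.5167 -0.3468  0.09  ]
gd front r [ 0.4935 -0.1134  0.09  ]
gd back r [ 0.6736 -0.0901  0.09  ]
gd back l [ 0.6818 -0.316   0.09  ]
base br [ 0.679  -0.1043  0.    ]
base r [ 0.491  -0.1062  0.03  ]
base bl [ 0.6994 -0.3396  0.    ]
can foot [0.7958 0.0245 0.    ]
blk bl [0.6044 0.2422 0.    ]
blk br [0.5851 0.2915 0.    ]
blk top r [0.5779 0.2848 0.055 ]
blk top l [0.5933 0.2326 0.055 ]
small tri (array([0.56592005, 0.24973424, 0.16541835]), np.float64(0.0025660014505333255))
bottom rod tri (array([0.56623236, 0.25580916, 0.04255119]), np.float64(0.009764757944142825))
can (array([0.76793622, 0.01016615, 0.17227062]), np.float64(0.006717659923081344))
hinge side [ 0.6781698  -0.11031234  0.09      ] [ 0.69468553 -0.32231316  0.09      ]
```

```bash
cat >> h.py <<'E'
def Rd(z_angle):
    # tool down: y=-z world, z (jaw) at angle in xy; x = y x z
    z=np.array([np.cos(z_angle),np.sin(z_angle),0]); y=np.array([0,0,-1.]); x=np.cross(y,z)
    return np.stack([x,y,z],1)
def delta(st,grasp,ang,Rt=None):
    """shift/turn shares to bring grasp point (147mm ahead) to grasp w/ jaw angle ang (deg)"""
    R0=R.from_quat(st["eef_rot"]).as_matrix()
    Rt=Rd(np.radians(ang)) if Rt is None else Rt
    tcp=np.array(grasp)-0.147*Rt[:,1]
    d=R0.T@(tcp-st["tool_pos"]); w=R.from_matrix(R0.T@Rt).as_rotvec(degrees=True)/45
    return d.round(4),w.round(4)
def gp(st):
    R0=R.from_quat(st["eef_rot"]).as_matrix()
    return np.array(st["tool_pos"])+0.147*R0[:,1]
E
python3 - <<'E'
from plant import r
from h import *
st=r.get_state(); M=R.from_quat(st["eef_rot"]).as_matrix(); print(M.round(3)); print(gp(st))
for a in (5.5,-174.5): print(delta(st,[.463,-.24,.25],a))
E
```

```text
[[-0.94  -0.001  0.341]
 [-0.341  0.001 -0.94 ]
 [ 0.    -1.    -0.001]]
[ 0.21283733 -0.58717501  0.25710828]
(array([-0.3535,  0.0074, -0.2413]), array([ 1.6000e-03, -1.6793e+00, -1.0000e-03]))
(array([-0.3535,  0.0074, -0.2413]), array([1.1000e-03, 2.3207e+00, 1.7000e-03]))
```

>>> arm_command --deltas '[{"dx": -0.035,"dz": -0.024,"wy": -0.18},{"dx": -0.07,"dz": -0.048,"wy": -0.36},{"dx": -0.106,"dz": -0.072,"wy": -0.54},{"dx": -0.141,"dz": -0.096,"wy": -0.72},{"dx": -0.177,"dz": -0.12,"wy": -0.9}]' --claw -0.34 --grip_force 10

```text
invalid input at $.deltas[0]: expected keys dx, dy, dz, wx, wy, wz
```

```bash
python3 - <<'E'
from plant import r
from h import *
st=r.get_state(); print(gp(st),st["opening"],delta(st,[.463,-.24,.25],5.5))
E
```

```text
[ 0.21283733 -0.58717501  0.25710828] 0.9994482389604056 (array([-0.3535,  0.0074, -0.2413]), array([ 1.6000e-03, -1.6793e+00, -1.0000e-03]))
```

>>> arm_command --deltas '[{"dx": -0.035,"dy": 0,"dz": -0.024,"wx": 0,"wy": -0.18,"wz": 0},{"dx": -0.07,"dy": 0,"dz": -0.048,"wx": 0,"wy": -0.36,"wz": 0},{"dx": -0.106,"dy": 0,"dz": -0.072,"wx": 0,"wy": -0.54,"wz": 0},{"dx": -0.141,"dy": 0,"dz": -0.096,"wx": 0,"wy": -0.72,"wz": 0},{"dx": -0.177,"dy": 0,"dz": -0.12,"wx": 0,"wy": -0.9,"wz": 0}]' --claw -0.34 --grip_force 10

```text
clock: 0.65
tool_pos: [0.3391, -0.413, 0.4047]
eef_rot: [-0.358, 0.61, -0.61, 0.357]
contact_force: [0.5, -0.6, 0.4]
opening: 0.573
```

```bash
python3 - <<'E'
from plant import r
from h import *
st=r.get_state(); print(st["clock"],gp(st),st["opening"],delta(st,[.463,-.24,.25],5.5))
E
```

```text
0.65 [ 0.33905659 -0.41299771  0.25766993] 0.5732632273268157 (array([-0.2115,  0.0076,  0.0236]), array([ 3.000e-04, -7.724e-01,  1.000e-04]))
```

>>> arm_command --deltas '[{"dx": -0.042,"dy": 0,"dz": 0.004,"wx": 0,"wy": -0.17,"wz": 0},{"dx": -0.085,"dy": 0,"dz": 0.01,"wx": 0,"wy": -0.35,"wz": 0},{"dx": -0.13,"dy": 0,"dz": 0.015,"wx": 0,"wy": -0.53,"wz": 0},{"dx": -0.175,"dy": 0,"dz": 0.02,"wx": 0,"wy": -0.7,"wz": 0},{"dx": -0.209,"dy": 0,"dz": 0.023,"wx": 0,"wy": -0.762,"wz": 0}]'

```text
clock: 1.15
tool_pos: [0.4631, -0.2414, 0.4048]
eef_rot: [-0.521, 0.477, -0.477, 0.522]
contact_force: [0.3, -0.6, -0.5]
opening: 0.33
```

```bash
python3 - <<'E'
from plant import r
from h import *
st=r.get_state(); print(st["clock"],gp(st),st["opening"],delta(st,[.463,-.24,.25],5.5))
c=r.get_calibration("wrist")
im=r.snapshot("wrist"); cv2.imwrite("pics/w1.png",im[:,:,::-1]); np.save("w1.npy",dict(c=c),allow_pickle=True)
st=r.get_state(); print(gp(st))
print(proj(c,[[.463,-.24,.09],[.683,-.217,.09]]))
E
```

```text
1.15 [ 0.46323899 -0.24126301  0.25778124] 0.3300200796188315 (array([-0.0014,  0.0078,  0.    ]), array([-0.0014, -0.0095, -0.0013]))
[ 0.46705698 -0.23544826  0.25837923]
[[250.05149592 179.99736194]
 [439.92705072 177.51020064]]
```

View pics/w1.png

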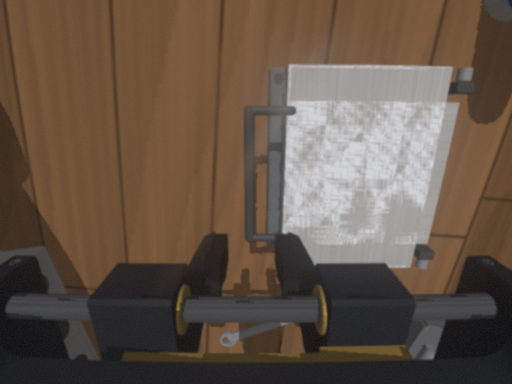

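```bash
python3 - <<'E'
from h import *
c=np.load("w1.npy",allow_pickle=True).item()["c"]
for n,p,z in [("bar top",(250,111),.09),("bar bot",(250,238),.09),("hinge a",(463,75),.09),("hinge a block",(461,88),.09),("hinge b blk",(423,252),.09),("sheet tl",(288,66),.09),("sheet bl",(284,268),.09),("sheet br",(412,268),.09),("sheet tr",(454,68),.09),("base tl",(272,70),.03)]: print(n,onz(c,p,z).round(4))
E
```

```text
bar top [ 0.4563 -0.1646  0.09  ]
bar bot [ 0.4695 -0.3141  0.09  ]
hinge a [ 0.674  -0.1065  0.09  ]
hinge a block [ 0.6759 -0.1192  0.09  ]
hinge b blk [ 0.6928 -0.3156  0.09  ]
sheet tl [ 0.4906 -0.1174  0.09  ]
sheet bl [ 0.5171 -0.3537  0.09  ]
sheet br [ 0.6854 -0.3403  0.09  ]
sheet tr [ 0.6622 -0.1011  0.09  ]
base tl [ 0.4787 -0.1157  0.03  ]
```

```bash
python3 - <<'E'
from plant import r
from h import *
st=r.get_state(); print(gp(st),delta(st,[.463,-.239,.092],5.2))
E
```

```text
[ 0.46705698 -0.23544826  0.25837923] (array([ 0.0032,  0.1663, -0.0045]), array([-0.0077,  0.0075, -0.0061]))
```

>>> arm_command --deltas '[{"dx": 0.001,"dy": 0.03,"dz": -0.001,"wx": 0,"wy": 0,"wz": 0},{"dx": 0.002,"dy": 0.06,"dz": -0.002,"wx": 0,"wy": 0,"wz": 0},{"dx": 0.003,"dy": 0.09,"dz": -0.004,"wx": 0,"wy": 0,"wz": 0},{"dx": 0.003,"dy": 0.11,"dz": -0.004,"wx": 0,"wy": 0,"wz": 0},{"dx": 0.003,"dy": 0.11,"dz": -0.004,"wx": 0,"wy": 0,"wz": 0}]'

```text
clock: 1.7
tool_pos: [0.4568, -0.2473, 0.2924]
eef_rot: [0.521, -0.481, 0.477, -0.519]
contact_force: [0.3, 0.9, -0.7]
opening: 0.33
```

```bash
python3 - <<'E'
from plant import r
from h import *
st=r.get_state(); print(gp(st),delta(st,[.463,-.239,.091],5.2))
c=r.get_calibration("wrist")
im=r.snapshot("wrist"); cv2.imwrite("pics/w2.png",im[:,:,::-1])
E
```

```text
[ 0.45601473 -0.24703997  0.14539558] (array([-0.0076,  0.0544,  0.0071]), array([ 0.0065, -0.0109, -0.0027]))
```

View pics/w2.png

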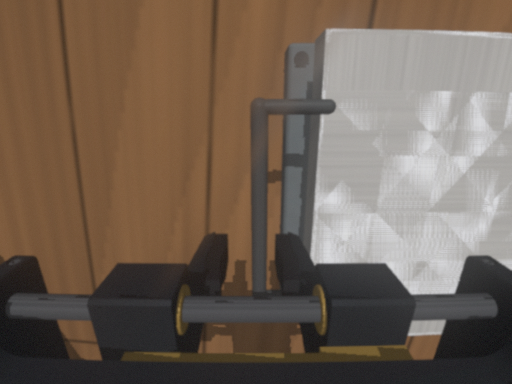

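>>> arm_command --deltas '[{"dx": -0.004,"dy": 0.0,"dz": 0.004,"wx": 0,"wy": 0,"wz": 0},{"dx": -0.005,"dy": 0.015,"dz": 0.005,"wx": 0,"wy": 0,"wz": 0},{"dx": -0.005,"dy": 0.025,"dz": 0.005,"wx": 0,"wy": 0,"wz": 0},{"dx": -0.005,"dy": 0.025,"dz": 0.005,"wx": 0,"wy": 0,"wz": 0},{"dx": -0.005,"dy": 0.025,"dz": 0.005,"wx": 0,"wy": 0,"wz": 0}]'

```text
clock: 2.25
tool_pos: [0.4627, -0.242, 0.2702]
eef_rot: [-0.52, 0.479, -0.479, 0.52]
contact_force: [0.3, 0.9, 0.3]
opening: 0.334
```

```bash
python3 - <<'E'
from plant import r
from h import *
st=r.get_state(); print(gp(st),delta(st,[.463,-.239,.091],5.2),st["contact_force"])
E
```

```text
[ 0.46273138 -0.24200999  0.12318537] (array([-0.0029,  0.0322,  0.0006]), array([-0.0005, -0.0108,  0.0005])) [0.31963808 0.86786818 0.34166173]
```

Settled and aligned. Descend and grip the bar.

>>> arm_command --deltas '[{"dx": -0.001,"dy": 0.01,"dz": 0.0,"wx": 0,"wy": -0.01,"wz": 0},{"dx": -0.002,"dy": 0.02,"dz": 0.0,"wx": 0,"wy": -0.01,"wz": 0},{"dx": -0.003,"dy": 0.028,"dz": 0.0,"wx": 0,"wy": -0.01,"wz": 0},{"dx": -0.003,"dy": 0.032,"dz": 0.0,"wx": 0,"wy": -0.01,"wz": 0},{"dx": -0.003,"dy": 0.032,"dz": 0.0,"wx": 0,"wy": -0.01,"wz": 0}]'

```text
clock: 2.75
tool_pos: [0.4621, -0.2387, 0.2369]
eef_rot: [0.522, -0.477, 0.476, -0.522]
contact_force: [-0.5, -0.8, 0.7]
opening: 0.331
```

>>> arm_command --deltas '[{"dx": 0,"dy": 0,"dz": 0,"wx": 0,"wy": 0,"wz": 0},{"dx": 0,"dy": 0,"dz": 0,"wx": 0,"wy": 0,"wz": 0},{"dx": 0,"dy": 0,"dz": 0,"wx": 0,"wy": 0,"wz": 0},{"dx": 0,"dy": 0,"dz": 0,"wx": 0,"wy": 0,"wz": 0},{"dx": 0,"dy": 0,"dz": 0,"wx": 0,"wy": 0,"wz": 0}]' --claw -1 --grip_force 12

```text
clock: 3.25
tool_pos: [0.4614, -0.2391, 0.2378]
eef_rot: [0.523, -0.478, 0.477, -0.521]
contact_force: [-3.7, 0.6, 3.7]
opening: 0.124
```

```bash
python3 - <<'E'
from plant import r
from h import *
st=r.get_state(); g=gp(st); print(g,st["opening"]*88,st["contact_force"],st["moment"])
# arc plan in tool frame (x,y,z) from a=0
M=R.from_quat(st["eef_rot"]).as_matrix()
u=np.array([np.cos(np.radians(5.2)),np.sin(np.radians(5.2)),0]);
for a in np.arange(0,2.01,.1):
    d=.225*((1-np.cos(a))*u+np.array([0,0,np.sin(a)])); print(round(a,2),(M.T@d).round(4))
E
```

```text
[ 0.46105894 -0.23919123  0.09084259] 10.936888630268681 [-3.71888455  0.6036923   3.72633984] [0.02375596 0.7736022  0.04682599]
0.0 [0. 0. 0.]
0.1 [ 0.     -0.0225  0.0011]
0.2 [ 0.     -0.0447  0.0044]
0.3 [ 0.     -0.0665  0.0099]
0.4 [ 0.     -0.0877  0.0176]
0.5 [ 0.     -0.1079  0.0273]
0.6 [-0.     -0.1271  0.039 ]
0.7 [-0.     -0.1451  0.0526]
0.8 [-0.     -0.1616  0.0679]
0.9 [-0.     -0.1764  0.0848]
1.0 [-1.000e-04 -1.896e-01  1.030e-01]
1.1 [-1.000e-04 -2.008e-01  1.225e-01]
1.2 [-1.00e-04 -2.10e-01  1.43e-01]
1.3 [-1.000e-04 -2.172e-01  1.643e-01]
1.4 [-1.000e-04 -2.221e-01  1.863e-01]
1.5 [-2.000e-04 -2.249e-01  2.086e-01]
1.6 [-2.000e-04 -2.254e-01  2.311e-01]
1.7 [-2.000e-04 -2.237e-01  2.535e-01]
1.8 [-2.000e-04 -2.197e-01  2.756e-01]
1.9 [-2.000e-04 -2.136e-01  2.973e-01]
2.0 [-3.000e-04 -2.053e-01  3.182e-01]
```

>>> arm_command --deltas '[{"dx": 0,"dy": -0.0225,"dz": 0.0011,"wx": 0,"wy": 0,"wz": 0},{"dx": 0,"dy": -0.0447,"dz": 0.0044,"wx": 0,"wy": 0,"wz": 0},{"dx": 0,"dy": -0.0665,"dz": 0.0099,"wx": 0,"wy": 0,"wz": 0},{"dx": 0,"dy": -0.0877,"dz": 0.0176,"wx": 0,"wy": 0,"wz": 0},{"dx": 0,"dy": -0.1079,"dz": 0.0273,"wx": 0,"wy": 0,"wz": 0}]'

```text
clock: 3.75
tool_pos: [0.4889, -0.2367, 0.3461]
eef_rot: [0.522, -0.478, 0.477, -0.521]
contact_force: [0.0, -1.8, -2.9]
opening: 0.123
```

```bash
python3 - <<'E'
from plant import r
from h import *
st=r.get_state(); g=gp(st); print(g,st["opening"]*88,st["contact_force"],st["moment"],st["qd"].round(2))
im=r.snapshot("scene"); cv2.imwrite("pics/s2.png",cv2.resize(im[120:280,120:360,::-1],None,fx=3,fy=3))
E
```

```text
[ 0.48859092 -0.23671593  0.19913103] 10.84687198755177 [ 0.00640454 -1.84957607 -2.91524409] [-0.38346865 -0.02397645  0.0040402 ] [ 0.05 -0.19 -0.24 -0.44 -0.28  0.59  0.22]
```

View pics/s2.png

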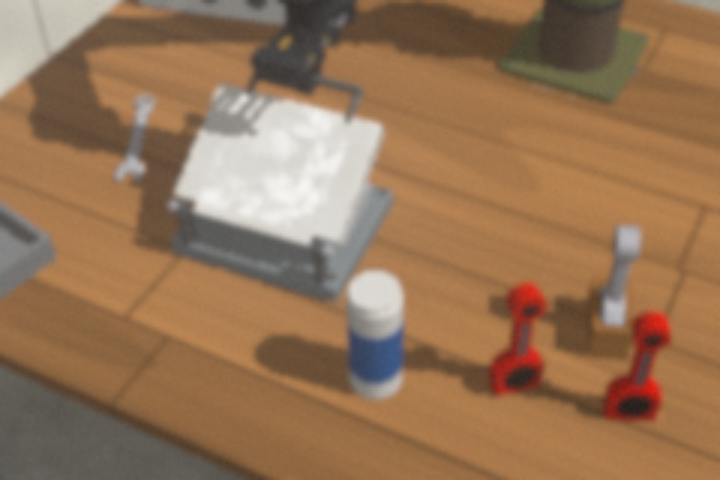

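>>> arm_command --deltas '[{"dx": 0,"dy": -0.0192,"dz": 0.0117,"wx": 0,"wy": 0,"wz": 0},{"dx": 0,"dy": -0.0372,"dz": 0.0253,"wx": 0,"wy": 0,"wz": 0},{"dx": 0,"dy": -0.0537,"dz": 0.0406,"wx": 0,"wy": 0,"wz": 0},{"dx": 0,"dy": -0.0685,"dz": 0.0575,"wx": 0,"wy": 0,"wz": 0},{"dx": 0,"dy": -0.0817,"dz": 0.0757,"wx": 0,"wy": 0,"wz": 0}]'

```text
clock: 4.3
tool_pos: [0.5663, -0.2297, 0.4273]
eef_rot: [-0.521, 0.476, -0.478, 0.523]
contact_force: [6.5, -0.8, -13.7]
opening: 0.119
```

>>> arm_command --deltas '[{"dx": 0,"dy": -0.0112,"dz": 0.0195,"wx": 0,"wy": 0,"wz": 0},{"dx": 0,"dy": -0.0204,"dz": 0.04,"wx": 0,"wy": 0,"wz": 0},{"dx": 0,"dy": -0.0276,"dz": 0.0613,"wx": 0,"wy": 0,"wz": 0},{"dx": 0,"dy": -0.0325,"dz": 0.0833,"wx": 0,"wy": 0,"wz": 0},{"dx": 0,"dy": -0.0353,"dz": 0.1056,"wx": 0,"wy": 0,"wz": 0}]'

```text
clock: 4.8
tool_pos: [0.6707, -0.2202, 0.4611]
eef_rot: [0.522, -0.477, 0.476, -0.522]
contact_force: [-0.3, -0.7, -6.4]
opening: 0.122
```

>>> arm_command --deltas '[{"dx": 0,"dy": -0.0005,"dz": 0.0225,"wx": 0,"wy": 0,"wz": 0},{"dx": 0,"dy": 0.0012,"dz": 0.0449,"wx": 0,"wy": 0,"wz": 0},{"dx": 0,"dy": 0.0052,"dz": 0.067,"wx": 0,"wy": 0,"wz": 0},{"dx": 0,"dy": 0.0113,"dz": 0.0887,"wx": 0,"wy": 0,"wz": 0},{"dx": 0,"dy": 0.0113,"dz": 0.0887,"wx": 0,"wy": 0,"wz": 0}]'

```text
clock: 5.3
tool_pos: [0.7604, -0.2115, 0.4485]
eef_rot: [-0.522, 0.476, -0.477, 0.522]
contact_force: [-0.9, -0.3, -3.5]
opening: 0.121
```

```bash
python3 - <<'E'
from plant import r
from h import *
st=r.get_state(); g=gp(st); print(g,st["opening"]*88,st["contact_force"],st["moment"],st["qd"].round(2))
v=g-np.array([.687,-.219,.09]); print(np.hypot(v[0],v[2]),np.arctan2(v[2],-v[0]))
im=r.snapshot("scene"); cv2.imwrite("pics/s3.png",cv2.resize(im[80:280,120:360,::-1],None,fx=3,fy=3))
E
```

```text
[ 0.76055963 -0.21151964  0.30148196] 10.66427348347544 [-0.91643667 -0.31358015 -3.53857387] [-0.14415059  0.02433201  0.07225587] [ 0.03 -0.04 -0.    0.07 -0.02  0.01 -0.01]
0.22390988577177598 1.9055360636365024
```

View pics/s3.png

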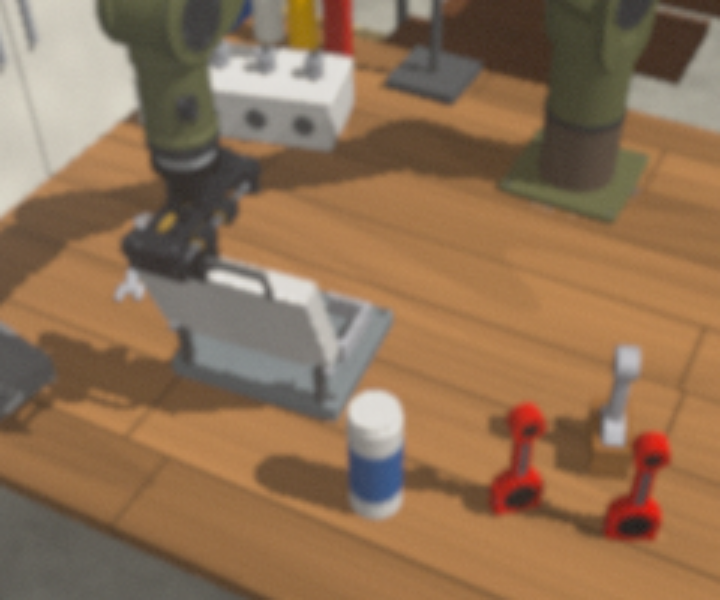

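>>> arm_command --deltas '[{"dx": 0,"dy": 0.003,"dz": 0.008,"wx": 0,"wy": 0,"wz": 0},{"dx": 0,"dy": 0.0065,"dz": 0.016,"wx": 0,"wy": 0,"wz": 0},{"dx": 0,"dy": 0.0065,"dz": 0.016,"wx": 0,"wy": 0,"wz": 0},{"dx": 0,"dy": 0.0065,"dz": 0.016,"wx": 0,"wy": 0,"wz": 0},{"dx": 0,"dy": 0.0065,"dz": 0.016,"wx": 0,"wy": 0,"wz": 0}]'

```text
clock: 5.85
tool_pos: [0.7734, -0.2105, 0.4435]
eef_rot: [0.523, -0.478, 0.475, -0.521]
contact_force: [-2.7, 1.5, -8.9]
opening: 0.123
```

>>> arm_command --deltas '[{"dx": 0,"dy": 0,"dz": 0,"wx": 0,"wy": 0,"wz": 0},{"dx": 0,"dy": 0,"dz": 0,"wx": 0,"wy": 0,"wz": 0},{"dx": 0,"dy": 0,"dz": 0,"wx": 0,"wy": 0,"wz": 0},{"dx": 0,"dy": -0.01,"dz": 0,"wx": 0,"wy": 0,"wz": 0},{"dx": 0,"dy": -0.03,"dz": 0,"wx": 0,"wy": 0,"wz": 0}]' --claw 0.2

```text
clock: 6.35
tool_pos: [0.7741, -0.2108, 0.4748]
eef_rot: [0.522, -0.477, 0.476, -0.522]
contact_force: [0.6, -0.6, -0.0]
opening: 0.551
```

>>> arm_command --deltas '[{"dx": 0,"dy": -0.02,"dz": 0,"wx": 0,"wy": 0,"wz": 0},{"dx": 0,"dy": -0.04,"dz": -0.03,"wx": 0,"wy": 0,"wz": 0},{"dx": 0,"dy": -0.04,"dz": -0.07,"wx": 0,"wy": 0,"wz": 0},{"dx": 0,"dy": -0.04,"dz": -0.11,"wx": 0,"wy": 0,"wz": 0},{"dx": 0,"dy": -0.04,"dz": -0.13,"wx": 0,"wy": 0,"wz": 0}]'

```text
clock: 6.85
tool_pos: [0.642, -0.2233, 0.5171]
eef_rot: [0.522, -0.477, 0.478, -0.521]
contact_force: [-0.1, 0.1, 0.6]
opening: 0.598
```

```bash
python3 - <<'E'
from plant import r
from h import *
st=r.get_state(); g=gp(st); print(g,st["opening"]*88,st["contact_force"],st["clock"])
c=r.get_calibration("wrist")
im=r.snapshot("wrist"); cv2.imwrite("pics/w4.png",im[:,:,::-1]); np.save("w4.npy",dict(c=c),allow_pickle=True)
im=r.snapshot("scene"); cv2.imwrite("pics/s4.png",cv2.resize(im[80:280,120:360,::-1],None,fx=3,fy=3))
im=r.snapshot("side"); cv2.imwrite("pics/d4.png",cv2.resize(im[80:290,180:390,::-1],None,fx=2.8,fy=2.8))
E
```

```text
[ 0.64212102 -0.22369695  0.37008559] 52.63372232800779 [-0.14495668  0.13914045  0.63609492] 6.85
```

View pics/w4.png

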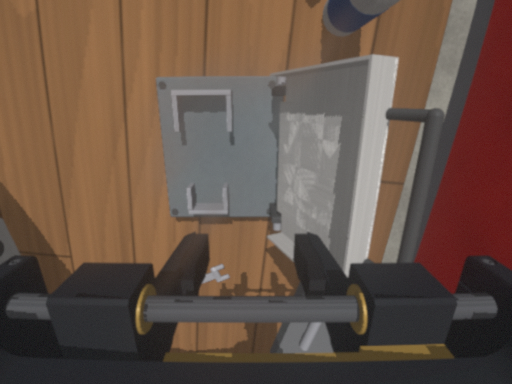

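View pics/s4.png

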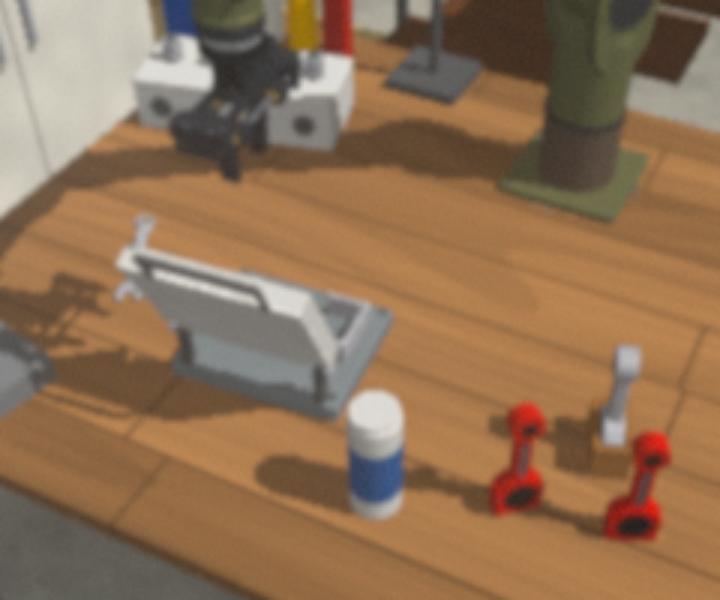

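View pics/d4.png

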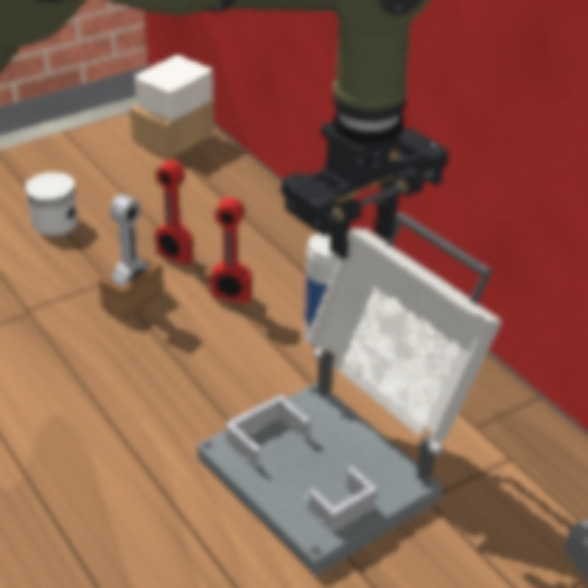

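```bash
python3 - <<'E'
import cv2
im=cv2.imread("pics/w4.png")[65:230,150:290]
cv2.imwrite("pics/w4c.png",cv2.resize(im,None,fx=3.6,fy=3.6,interpolation=cv2.INTER_CUBIC))
E
```

```text
(no output)
```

View pics/w4c.png

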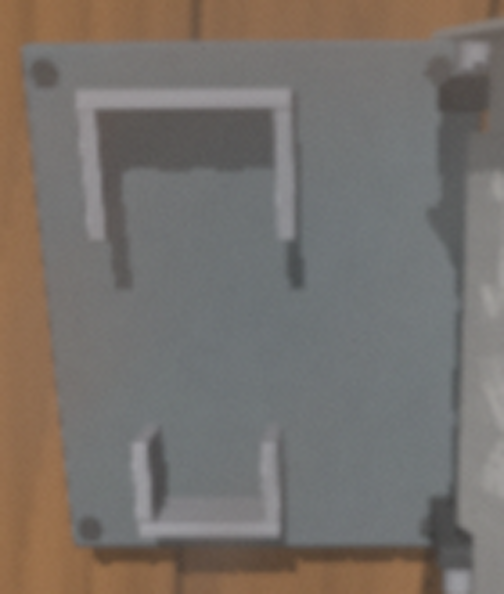

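```bash
python3 - <<'E'
from h import *
c=np.load("w4.npy",allow_pickle=True).item()["c"]
f=lambda x,y:(150+x/3.6-.36,65+y/3.6-.36)
P={}
for n,p,z in [("pl tl",(23,45),.03),("pl bl",(75,546),.03),
 ("Wout tl",(76,90),.064),("Wout tr",(291,90),.064),("Win tl",(98,108),.064),("Win tr",(274,108),.064),("Wleg l out",(89,240),.064),("Wleg r out",(294,240),.064),
 ("N out bl",(141,536),.064),("N out br",(280,536),.064),("N leg l in",(159,428),.064),("N leg r in",(263,428),.064),("N leg l out",(133,440),.064),("N leg r out",(281,430),.064)]:
    P[n]=onz(c,f(*p),z); print(n,P[n].round(4))
yaw=np.radians(5.2)
Rz=np.array([[np.cos(yaw),-np.sin(yaw)],[np.sin(yaw),np.cos(yaw)]])
# fixture coordinates known for outer corners
known={"pl tl":(-105,125),"pl bl":(-105,-125),"Wout tl":(-25-46,103),"Wout tr":(-25+46,103),"Win tl":(-63,95),"Win tr":(13,95),"Wleg l out":(-71,40),"Wleg r out":(21,40),"N out bl":(-60,-103),"N out br":(10,-103),"N leg r out":(10,-55),"N leg l out":(-60,-55)}
A=np.array([known[k] for k in known])/1000; B=np.array([P[k][:2] for k in known])
a0=A.mean(0);b0=B.mean(0);H=(A-a0).T@(B-b0); th=np.arctan2(H[0,1]-H[1,0],H[0,0]+H[1,1])
M=np.array([[np.cos(th),-np.sin(th)],[np.sin(th),np.cos(th)]]); t=b0-M@a0
print(np.degrees(th),t); 
for k,e in zip(known,(B-A@M.T-t)): print(k,(e*1000).round(1))
for n,p in dict(big=(-.025,.057),small=(-.025,-.068),mid=(-.025,-.0000)).items(): print(n,M@p+t)
hinge=np.array([.687,-.219]); print("hinge fixture",M.T@(hinge-t))
E
```

```text
pl tl [ 0.4784 -0.1131  0.03  ]
pl bl [ 0.5006 -0.3579  0.03  ]
Wout tl [ 0.5121 -0.131   0.064 ]
Wout tr [ 0.6028 -0.1233  0.064 ]
Win tl [ 0.5215 -0.1374  0.064 ]
Win tr [ 0.5961 -0.1311  0.064 ]
Wleg l out [ 0.5178 -0.1931  0.064 ]
Wleg r out [ 0.6083 -0.1853  0.064 ]
N out bl [ 0.5429 -0.3336  0.064 ]
N out br [ 0.6108 -0.3274  0.064 ]
N leg l in [ 0.5507 -0.2775  0.064 ]
N leg r in [ 0.5995 -0.2731  0.064 ]
N leg l out [ 0.5385 -0.2845  0.064 ]
N leg r out [ 0.608  -0.2733  0.064 ]
5.463955160613059 [ 0.59258432 -0.22554883]
pl tl [ 2.3 -1.9]
pl bl [0.7 2.1]
Wout tl [ 0.  -1.2]
Wout tr [-0.9 -2.3]
Win tl [ 0.7 -0.5]
Win tr [-0.4 -1.4]
Wleg l out [-0.3 -0.7]
Wleg r out [-1.4 -1.6]
N out bl [0.2 0.2]
N out br [-1.6 -0.3]
N leg r out [0.2 6. ]
N leg l out [0.4 1.5]
big [ 0.5622704  -0.17118831]
small [ 0.57417284 -0.29562034]
mid [ 0.56769791 -0.22792932]
hinge fixture [ 0.09461026 -0.00247115]
```

```bash
python3 - <<'E'
from plant import r
from h import *
st=r.get_state(); print(gp(st),delta(st,[.55,.10,.36],5.2))
E
```

```text
[ 0.6446933  -0.22333637  0.37001942] (array([-0.3302,  0.0092, -0.0653]), array([-0.0033, -0.0024,  0.0024]))
```

>>> arm_command --deltas '[{"dx": -0.03,"dy": 0,"dz": -0.01,"wx": 0,"wy": 0,"wz": 0},{"dx": -0.075,"dy": 0.002,"dz": -0.02,"wx": 0,"wy": 0,"wz": 0},{"dx": -0.12,"dy": 0.004,"dz": -0.03,"wx": 0,"wy": 0,"wz": 0},{"dx": -0.165,"dy": 0.006,"dz": -0.04,"wx": 0,"wy": 0,"wz": 0},{"dx": -0.21,"dy": 0.009,"dz": -0.05,"wx": 0,"wy": 0,"wz": 0}]' --claw 1

```text
clock: 7.5
tool_pos: [0.577, -0.0151, 0.5065]
eef_rot: [-0.521, 0.476, -0.477, 0.523]
contact_force: [0.6, 0.2, 0.5]
opening: 0.995
```

>>> arm_command --deltas '[{"dx": -0.045,"dy": 0,"dz": -0.01,"wx": 0,"wy": 0,"wz": 0},{"dx": -0.09,"dy": 0,"dz": -0.015,"wx": 0,"wy": 0,"wz": 0},{"dx": -0.12,"dy": 0,"dz": -0.015,"wx": 0,"wy": 0,"wz": 0},{"dx": -0.12,"dy": 0,"dz": -0.015,"wx": 0,"wy": 0,"wz": 0},{"dx": -0.12,"dy": 0,"dz": -0.015,"wx": 0,"wy": 0,"wz": 0}]'

```text
clock: 8.0
tool_pos: [0.5514, 0.1018, 0.5062]
eef_rot: [-0.522, 0.476, -0.477, 0.523]
contact_force: [0.5, -0.5, -0.2]
opening: 1.004
```

```bash
python3 - <<'E'
from plant import r
from h import *
st=r.get_state(); print(gp(st),st["opening"],st["clock"])
c=r.get_calibration("wrist")
im=r.snapshot("wrist"); cv2.imwrite("pics/w5.png",im[:,:,::-1]); np.save("w5.npy",dict(c=c),allow_pickle=True)
E
```

```text
[0.55163419 0.10189611 0.35918543] 1.0040103102143174 8.0
```

View pics/w5.png

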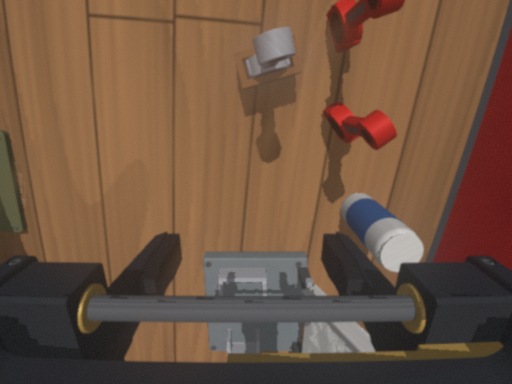

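```bash
python3 - <<'E'
import cv2
im=cv2.imread("pics/w5.png")[15:105,215:320]
cv2.imwrite("pics/w5c.png",cv2.resize(im,None,fx=6,fy=6,interpolation=cv2.INTER_CUBIC))
E
```

```text
(no output)
```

View pics/w5c.png

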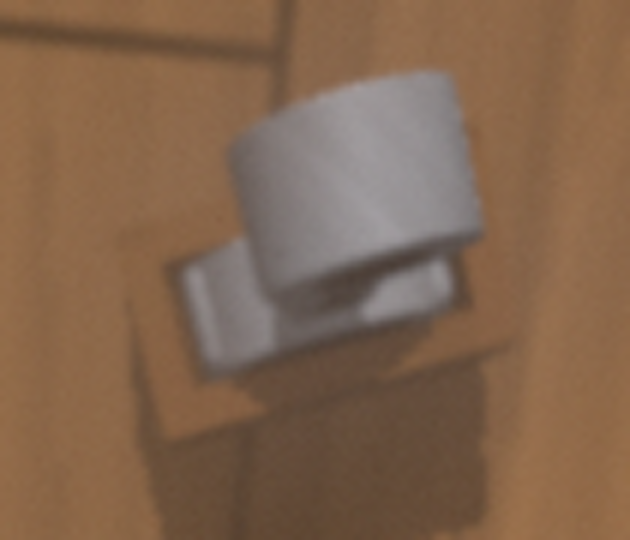

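```bash
python3 - <<'E'
from plant import r
from h import *
c=np.load("w5.npy",allow_pickle=True).item()["c"]
f=lambda x,y:(215+x/6-.42,15+y/6-.42)
a=onz(c,f(165,440),.055);b=onz(c,f(515,345),.055);d=onz(c,f(122,240),.055)
print(a,b,d,np.linalg.norm(b-a),np.linalg.norm(d-a),np.degrees(np.arctan2(*(b-a)[[1,0]])),np.degrees(np.arctan2(*(a-d)[[0,1]])))
print("block centre",(b+d)/2)
for p in [(232,150),(455,75),(275,300),(482,235)]:
    print(p,[onz(c,f(*p),z).round(4) for z in (.188,.167)])
# pocket corners
print("pocket",onz(c,f(203,385),.055),onz(c,f(465,305),.055),onz(c,f(168,262),.055))
# project disc center guess
for X in ([.566,.25,.167],): print((proj(c,X)-[215,15])*6)
E
```

```text
[0.52954949 0.20708454 0.055     ] [0.61406866 0.23749492 0.055     ] [0.51528859 0.25187547 0.055     ] 0.08982361224826556 0.04700639297486014 19.788965359095098 162.33913601369133
block centre [0.56467862 0.2446852  0.055     ]
(232, 150) [array([0.5414, 0.247 , 0.188 ]), array([0.5411, 0.2512, 0.167 ])]
(455, 75) [array([0.5767, 0.2616, 0.188 ]), array([0.579 , 0.2669, 0.167 ])]
(275, 300) [array([0.5508, 0.2248, 0.188 ]), array([0.5513, 0.2275, 0.167 ])]
(482, 235) [array([0.5844, 0.2382, 0.188 ]), array([0.5873, 0.2418, 0.167 ])]
pocket [0.53790257 0.22082959 0.055     ] [0.60045126 0.24533265 0.055     ] [0.52685175 0.24800659 0.055     ]
[[367.66997142 169.84681298]]
```

```bash
python3 - <<'E'
from plant import r
from h import *
st=r.get_state(); print(gp(st),delta(st,[.565,.2465,.25],20))
E
```

```text
[0.55163885 0.1002236  0.35889606] (array([-0.1445,  0.1089,  0.0265]), array([-0.0013, -0.33  ,  0.0006]))
```

>>> arm_command --deltas '[{"dx": -0.04,"dy": 0.02,"dz": 0.007,"wx": 0,"wy": -0.1,"wz": 0},{"dx": -0.08,"dy": 0.05,"dz": 0.014,"wx": 0,"wy": -0.2,"wz": 0},{"dx": -0.12,"dy": 0.08,"dz": 0.021,"wx": 0,"wy": -0.33,"wz": 0},{"dx": -0.1445,"dy": 0.1,"dz": 0.0265,"wx": 0,"wy": -0.33,"wz": 0},{"dx": -0.1445,"dy": 0.1,"dz": 0.0265,"wx": 0,"wy": -0.33,"wz": 0}]'

```text
clock: 8.55
tool_pos: [0.5635, 0.2491, 0.4025]
eef_rot: [0.581, -0.406, 0.403, -0.579]
contact_force: [-0.1, -0.4, 0.6]
opening: 1.0
```

>>> arm_command --deltas '[{"dx": 0,"dy": 0,"dz": 0,"wx": 0,"wy": 0,"wz": 0},{"dx": 0,"dy": 0,"dz": 0,"wx": 0,"wy": 0,"wz": 0},{"dx": 0,"dy": 0,"dz": 0,"wx": 0,"wy": 0,"wz": 0},{"dx": 0,"dy": 0,"dz": 0,"wx": 0,"wy": 0,"wz": 0},{"dx": 0,"dy": 0,"dz": 0,"wx": 0,"wy": 0,"wz": 0}]'

```text
clock: 9.05
tool_pos: [0.564, 0.246, 0.4064]
eef_rot: [-0.579, 0.405, -0.406, 0.579]
contact_force: [-0.1, 0.7, -0.2]
opening: 0.999
```

```bash
python3 - <<'E'
from plant import r
from h import *
st=r.get_state(); print(gp(st),delta(st,[.565,.2465,.174],20))
c=r.get_calibration("wrist")
im=r.snapshot("wrist"); cv2.imwrite("pics/w6.png",im[:,:,::-1]); np.save("w6.npy",dict(c=c),allow_pickle=True)
print(proj(c,[[.565,.2465,.188],[.565,.2465,.0]]))
E
```

```text
[0.56414046 0.24596626 0.2594406 ] (array([-0.0002,  0.0854,  0.0011]), array([-0.0012, -0.001 ,  0.0005]))
[[251.15802817 213.7350833 ]
 [250.93146384 163.23026381]]
```

View pics/w6.png

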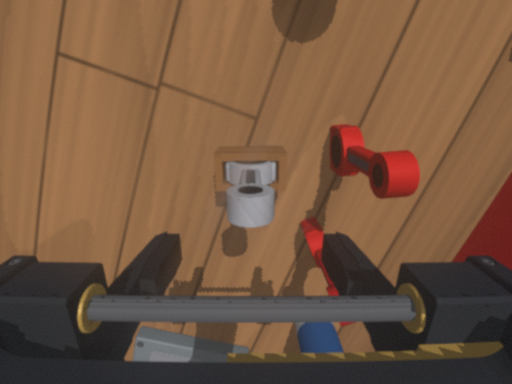

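```bash
python3 - <<'E'
from plant import r
from h import *
c=r.get_calibration("scene"); s=r.get_calibration("side"); w=np.load("w6.npy",allow_pickle=True).item()["c"]
f=lambda x,y:(160+x/4,140+y/4); g=lambda x,y:(180+x/3,100+y/3)
print("redA foot",onz(c,f(530,440),0),"top",tri(c,f(542,325),s,g(245,165)))
print("redB foot",onz(c,f(683,475),0),"top",tri(c,f(708,360),s,g(182,127)))
print("w6 feet",onz(w,(345,140),.03),onz(w,(312,230),.03))
# finger tips
for s_ in (-1,1):
  u=np.array([np.cos(np.radians(20)),np.sin(np.radians(20))]); print(np.array([.565,.2465])+s_*.0615*u, "body",np.array([.565,.2465])+s_*.0935*u)
E
```

```text
redA foot [0.70556562 0.17851794 0.        ] top (array([0.70166167, 0.17383492, 0.15862456]), np.float64(0.0008947110942088457))
redB foot [0.67876146 0.3189777  0.        ] top (array([0.67562735, 0.31239023, 0.15804159]), np.float64(0.0020309541758324343))
w6 feet [0.6692005 0.3250113 0.03     ] [0.68222968 0.18907931 0.03      ]
[0.5072089  0.22546576] body [0.47713874 0.21452112]
[0.6227911  0.26753424] body [0.65286126 0.27847888]
```

>>> arm_command --deltas '[{"dx": 0,"dy": 0.025,"dz": 0.001,"wx": 0,"wy": 0,"wz": 0},{"dx": 0,"dy": 0.05,"dz": 0.001,"wx": 0,"wy": 0,"wz": 0},{"dx": 0,"dy": 0.075,"dz": 0.001,"wx": 0,"wy": 0,"wz": 0},{"dx": 0,"dy": 0.0855,"dz": 0.001,"wx": 0,"wy": 0,"wz": 0},{"dx": 0,"dy": 0.0855,"dz": 0.001,"wx": 0,"wy": 0,"wz": 0}]'

```text
clock: 9.6
tool_pos: [0.5644, 0.2466, 0.3191]
eef_rot: [0.58, -0.406, 0.405, -0.578]
contact_force: [0.3, -0.1, -0.3]
opening: 1.001
```

>>> arm_command --deltas '[{"dx": 0,"dy": 0,"dz": 0,"wx": 0,"wy": 0,"wz": 0},{"dx": 0,"dy": 0,"dz": 0,"wx": 0,"wy": 0,"wz": 0},{"dx": 0,"dy": 0,"dz": 0,"wx": 0,"wy": 0,"wz": 0},{"dx": 0,"dy": 0,"dz": 0,"wx": 0,"wy": 0,"wz": 0},{"dx": 0,"dy": 0,"dz": 0,"wx": 0,"wy": 0,"wz": 0}]' --claw -1 --grip_force 40

```text
clock: 10.1
tool_pos: [0.5648, 0.247, 0.3207]
eef_rot: [-0.579, 0.405, -0.406, 0.579]
contact_force: [0.4, -0.7, 0.2]
opening: 0.568
```

```bash
python3 - <<'E'
from plant import r
from h import *
st=r.get_state(); print(gp(st),st["opening"]*88,st["contact_force"],delta(st,[.565,.2465,.174],20))
c=r.get_calibration("wrist")
im=r.snapshot("wrist"); cv2.imwrite("pics/w7.png",im[:,:,::-1]); np.save("w7.npy",dict(c=c),allow_pickle=True)
E
```

```text
[0.56487838 0.24705898 0.17373427] 49.991622672267276 [ 0.43974317 -0.68476812  0.15889659] (array([ 0.0006, -0.0003,  0.    ]), array([-0.0009,  0.0003,  0.0001]))
```

View pics/w7.png

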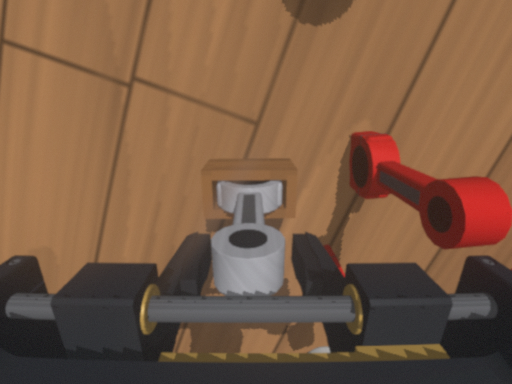

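>>> arm_command --deltas '[{"dx": 0,"dy": 0,"dz": 0,"wx": 0,"wy": 0,"wz": 0},{"dx": 0,"dy": 0,"dz": 0,"wx": 0,"wy": 0,"wz": 0},{"dx": 0,"dy": 0,"dz": 0,"wx": 0,"wy": 0,"wz": 0},{"dx": 0,"dy": 0,"dz": 0,"wx": 0,"wy": 0,"wz": 0},{"dx": 0,"dy": -0.004,"dz": 0,"wx": 0,"wy": 0,"wz": 0}]'

```text
clock: 10.65
tool_pos: [0.5644, 0.2466, 0.3232]
eef_rot: [0.58, -0.406, 0.405, -0.579]
contact_force: [-0.1, 0.5, -6.7]
opening: 0.466
```

>>> arm_command --deltas '[{"dx": 0,"dy": -0.015,"dz": 0,"wx": 0,"wy": 0,"wz": 0},{"dx": 0,"dy": -0.03,"dz": 0,"wx": 0,"wy": 0,"wz": 0},{"dx": 0,"dy": -0.05,"dz": 0,"wx": 0,"wy": 0,"wz": 0},{"dx": 0,"dy": -0.07,"dz": 0,"wx": 0,"wy": 0,"wz": 0},{"dx": 0,"dy": -0.08,"dz": 0,"wx": 0,"wy": 0,"wz": 0}]'

```text
clock: 11.15
tool_pos: [0.565, 0.2474, 0.4071]
eef_rot: [-0.578, 0.405, -0.406, 0.581]
contact_force: [0.4, 0.8, -6.2]
opening: 0.466
```

```bash
python3 - <<'E'
from plant import r
from h import *
st=r.get_state(); print(gp(st),st["opening"]*88,st["contact_force"])
c=r.get_calibration("wrist")
im=r.snapshot("wrist"); cv2.imwrite("pics/w8.png",im[:,:,::-1])
im=r.snapshot("side"); cv2.imwrite("pics/d8.png",cv2.resize(im[60:260,130:350,::-1],None,fx=3,fy=3))
E
```

```text
[0.56555624 0.2477659  0.26014601] 41.05003837419711 [ 0.35901303  0.84529305 -6.21546966]
```

View pics/w8.png

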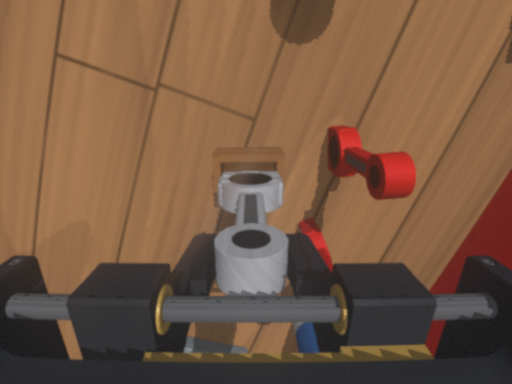

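View pics/d8.png

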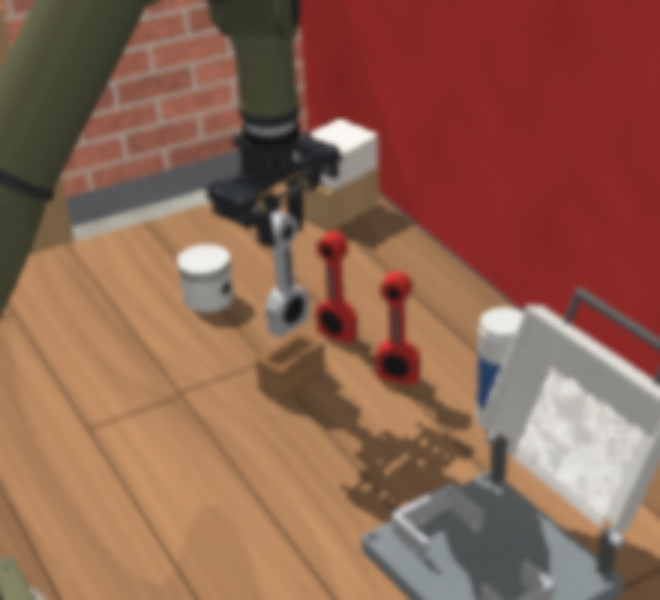

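```bash
python3 - <<'E'
from plant import r
from h import *
st=r.get_state(); print(gp(st),delta(st,[.465,.19,.25],0))
E
```

```text
[0.56557223 0.24771254 0.25944615] (array([ 0.0197,  0.009 , -0.1137]), array([-0.005 ,  0.4445, -0.0018]))
```

>>> arm_command --deltas '[{"dx": 0.003,"dy": 0,"dz": -0.015,"wx": 0,"wy": 0.07,"wz": 0},{"dx": 0.007,"dy": 0,"dz": -0.04,"wx": 0,"wy": 0.15,"wz": 0},{"dx": 0.011,"dy": 0,"dz": -0.065,"wx": 0,"wy": 0.25,"wz": 0},{"dx": 0.015,"dy": 0,"dz": -0.09,"wx": 0,"wy": 0.35,"wz": 0},{"dx": 0.02,"dy": 0.005,"dz": -0.112,"wx": 0,"wy": 0.443,"wz": 0}]'

```text
clock: 11.75
tool_pos: [0.465, 0.1893, 0.3991]
eef_rot: [-0.5, 0.5, -0.5, 0.499]
contact_force: [0.1, 1.1, -6.0]
opening: 0.463
```

>>> arm_command --deltas '[{"dx": 0,"dy": 0.02,"dz": 0,"wx": 0,"wy": 0,"wz": 0},{"dx": 0,"dy": 0.045,"dz": 0,"wx": 0,"wy": 0,"wz": 0},{"dx": 0,"dy": 0.06,"dz": 0,"wx": 0,"wy": 0,"wz": 0},{"dx": 0,"dy": 0.065,"dz": 0,"wx": 0,"wy": 0,"wz": 0},{"dx": 0,"dy": 0.065,"dz": 0,"wx": 0,"wy": 0,"wz": 0}]'

```text
clock: 12.25
tool_pos: [0.4661, 0.1899, 0.3336]
eef_rot: [0.501, -0.5, 0.499, -0.5]
contact_force: [-0.0, 0.6, -5.1]
opening: 0.464
```

>>> arm_command --deltas '[{"dx": 0,"dy": 0,"dz": 0,"wx": 0,"wy": 0,"wz": 0},{"dx": 0,"dy": 0,"dz": 0,"wx": 0,"wy": 0,"wz": 0},{"dx": 0,"dy": 0,"dz": 0,"wx": 0,"wy": 0,"wz": 0},{"dx": 0,"dy": 0,"dz": 0,"wx": 0,"wy": 0,"wz": 0},{"dx": 0,"dy": 0,"dz": 0,"wx": 0,"wy": 0,"wz": 0}]'

```text
clock: 12.75
tool_pos: [0.4663, 0.1899, 0.3345]
eef_rot: [-0.5, 0.5, -0.5, 0.5]
contact_force: [-0.2, 0.2, -5.0]
opening: 0.466
```

```bash
python3 - <<'E'
from plant import r
from h import *
st=r.get_state(); print(gp(st),st["opening"]*88,st["contact_force"],delta(st,[.465,.19,.164],0))
c=r.get_calibration("wrist")
im=r.snapshot("wrist"); cv2.imwrite("pics/w9.png",im[:,:,::-1])
E
```

```text
[0.46641753 0.18988207 0.18754834] 40.980145615937076 [-0.22413555  0.1945665  -5.01429256] (array([-0.0001,  0.0235, -0.0014]), array([-0.0006,  0.0017, -0.0001]))
```

View pics/w9.png

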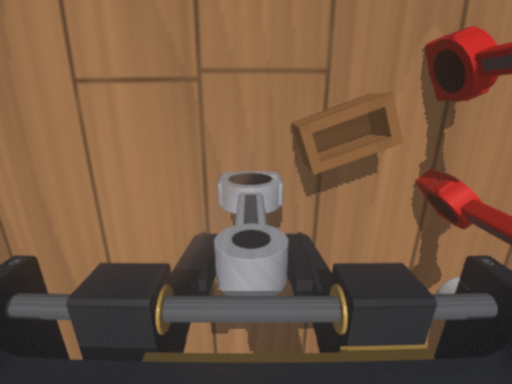

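>>> arm_command --deltas '[{"dx": 0,"dy": 0.01,"dz": 0,"wx": 0,"wy": 0,"wz": 0},{"dx": 0,"dy": 0.016,"dz": 0,"wx": 0,"wy": 0,"wz": 0},{"dx": 0,"dy": 0.02,"dz": 0,"wx": 0,"wy": 0,"wz": 0},{"dx": 0,"dy": 0.022,"dz": 0,"wx": 0,"wy": 0,"wz": 0},{"dx": 0,"dy": 0.023,"dz": 0,"wx": 0,"wy": 0,"wz": 0}]'

```text
clock: 13.3
tool_pos: [0.4662, 0.1899, 0.3109]
eef_rot: [0.501, -0.5, 0.5, -0.5]
contact_force: [-0.1, 0.4, -6.9]
opening: 0.464
```

>>> arm_command --deltas '[{"dx": 0,"dy": 0.0,"dz": 0,"wx": 0,"wy": 0,"wz": 0},{"dx": 0,"dy": 0,"dz": 0,"wx": 0,"wy": 0,"wz": 0},{"dx": 0,"dy": 0,"dz": 0,"wx": 0,"wy": 0,"wz": 0},{"dx": 0,"dy": 0,"dz": 0,"wx": 0,"wy": 0,"wz": 0},{"dx": 0,"dy": 0,"dz": 0,"wx": 0,"wy": 0,"wz": 0}]' --grip_force 12

```text
clock: 13.8
tool_pos: [0.4663, 0.1898, 0.3114]
eef_rot: [-0.5, 0.5, -0.5, 0.5]
contact_force: [0.0, 0.4, -6.5]
opening: 0.471
```

```bash
python3 - <<'E'
from plant import r
from h import *
st=r.get_state(); print(gp(st),st["opening"]*88,st["contact_force"])
for t in range(0,91,10):
    a=np.radians(t); y=.013*np.cos(a)-.157*np.sin(a)-.013; z=.157*np.cos(a)+.013*np.sin(a)-.157
    print(t,"dx",round(-y,4),"dy",round(-z,4))
E
```

```text
[0.46636248 0.18983843 0.16441638] 41.43993594618337 [ 0.01691757  0.36651653 -6.45695786]
0 dx -0.0 dy -0.0
10 dx 0.0275 dy 0.0001
20 dx 0.0545 dy 0.005
30 dx 0.0802 dy 0.0145
40 dx 0.104 dy 0.0284
50 dx 0.1249 dy 0.0461
60 dx 0.1425 dy 0.0672
70 dx 0.1561 dy 0.0911
80 dx 0.1654 dy 0.1169
90 dx 0.17 dy 0.144
```

>>> arm_command --deltas '[{"dx": 0,"dy": 0.0005,"dz": 0,"wx": 0,"wy": 0,"wz": 0},{"dx": 0,"dy": 0.001,"dz": 0,"wx": 0,"wy": 0,"wz": 0},{"dx": 0,"dy": 0.0015,"dz": 0,"wx": 0,"wy": 0,"wz": 0},{"dx": 0,"dy": 0.002,"dz": 0,"wx": 0,"wy": 0,"wz": 0},{"dx": 0,"dy": 0.002,"dz": 0,"wx": 0,"wy": 0,"wz": 0}]'

```text
clock: 14.3
tool_pos: [0.4662, 0.1903, 0.3103]
eef_rot: [-0.5, 0.499, -0.5, 0.501]
contact_force: [-1.8, -0.9, 6.0]
opening: 0.473
```

```bash
python3 - <<'E'
import numpy as np
p=lambda t:np.array([-(.013*np.cos(np.radians(t))-.157*np.sin(np.radians(t))-.013),-(.157*np.cos(np.radians(t))+.013*np.sin(np.radians(t))-.157)])
for b in (0,30,60):
    for t in range(b+6,b+31,6): print(t,(p(t)-p(b)).round(4))
E
```

```text
6 [ 0.0165 -0.0005]
12 [0.0329 0.0007]
18 [0.0492 0.0037]
24 [0.065  0.0083]
30 [0.0802 0.0145]
36 [0.0145 0.0078]
42 [0.0282 0.0171]
48 [0.0407 0.0278]
54 [0.0521 0.0397]
60 [0.0622 0.0527]
66 [0.0087 0.014 ]
72 [0.0158 0.0289]
78 [0.0214 0.0444]
84 [0.0253 0.0604]
90 [0.0275 0.0768]
```

>>> arm_command --deltas '[{"dx": 0.0165,"dy": -0.0005,"dz": 0,"wx": 0,"wy": 0,"wz": 0},{"dx": 0.033,"dy": 0.0007,"dz": 0,"wx": 0,"wy": 0,"wz": 0},{"dx": 0.049,"dy": 0.0037,"dz": 0,"wx": 0,"wy": 0,"wz": 0},{"dx": 0.065,"dy": 0.0083,"dz": 0,"wx": 0,"wy": 0,"wz": 0},{"dx": 0.08,"dy": 0.0145,"dz": 0,"wx": 0,"wy": 0,"wz": 0}]'

```text
clock: 14.8
tool_pos: [0.4666, 0.1081, 0.2944]
eef_rot: [0.5, -0.5, 0.5, -0.5]
contact_force: [0.4, -0.3, -2.4]
opening: 0.469
```

```bash
python3 - <<'E'
from plant import r
from h import *
st=r.get_state(); print(gp(st),st["opening"]*88,st["contact_force"],st["moment"])
im=r.snapshot("side"); cv2.imwrite("pics/d10.png",cv2.resize(im[60:260,130:350,::-1],None,fx=3,fy=3))
im=r.snapshot("wrist"); cv2.imwrite("pics/w10.png",im[:,:,::-1])
E
```

```text
[0.46661691 0.10800291 0.14738916] 41.23209455759566 [ 0.42437709 -0.25284507 -2.3556341 ] [ 0.23791523 -0.12231118  0.07928816]
```

View pics/d10.png

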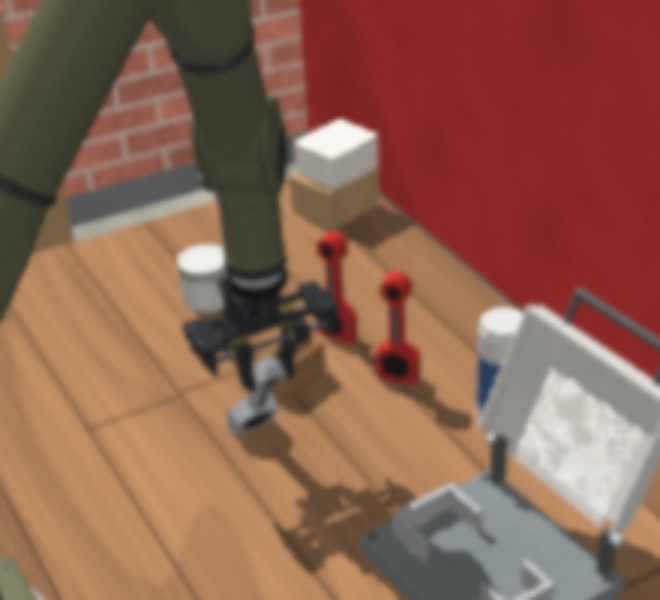

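View pics/w10.png

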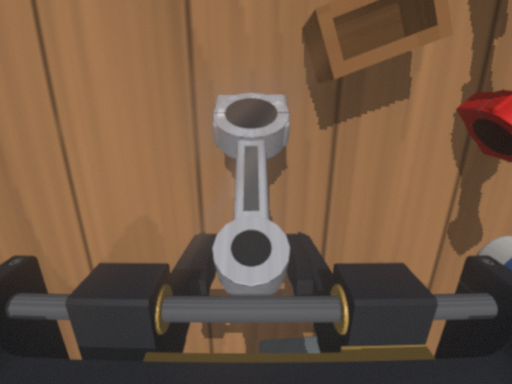

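>>> arm_command --deltas '[{"dx": 0.0145,"dy": 0.0078,"dz": 0,"wx": 0,"wy": 0,"wz": 0},{"dx": 0.028,"dy": 0.017,"dz": 0,"wx": 0,"wy": 0,"wz": 0},{"dx": 0.041,"dy": 0.028,"dz": 0,"wx": 0,"wy": 0,"wz": 0},{"dx": 0.052,"dy": 0.04,"dz": 0,"wx": 0,"wy": 0,"wz": 0},{"dx": 0.062,"dy": 0.053,"dz": 0,"wx": 0,"wy": 0,"wz": 0}]'

```text
clock: 15.4
tool_pos: [0.4667, 0.0477, 0.2413]
eef_rot: [-0.5, 0.5, -0.5, 0.501]
contact_force: [-0.6, 0.5, -2.7]
opening: 0.472
```

>>> arm_command --deltas '[{"dx": 0.009,"dy": 0.014,"dz": 0,"wx": 0,"wy": 0,"wz": 0},{"dx": 0.016,"dy": 0.029,"dz": 0,"wx": 0,"wy": 0,"wz": 0},{"dx": 0.021,"dy": 0.044,"dz": 0,"wx": 0,"wy": 0,"wz": 0},{"dx": 0.024,"dy": 0.055,"dz": 0,"wx": 0,"wy": 0,"wz": 0},{"dx": 0.025,"dy": 0.06,"dz": 0,"wx": 0,"wy": 0,"wz": 0}]'

```text
clock: 15.9
tool_pos: [0.4668, 0.0235, 0.1807]
eef_rot: [-0.5, 0.5, -0.499, 0.501]
contact_force: [-0.0, 1.0, -2.3]
opening: 0.471
```

```bash
python3 - <<'E'
from plant import r
from h import *
st=r.get_state(); print(gp(st),st["opening"]*88,st["contact_force"],st["moment"])
im=r.snapshot("side"); cv2.imwrite("pics/d11.png",cv2.resize(im[60:260,130:350,::-1],None,fx=3,fy=3))
im=r.snapshot("wrist"); cv2.imwrite("pics/w11.png",im[:,:,::-1])
E
```

```text
[0.4666905  0.0236095  0.03367472] 41.468357722298165 [-0.0227937   0.98227851 -2.32082115] [ 0.16986114 -0.07540347  0.0558003 ]
```

View pics/d11.png

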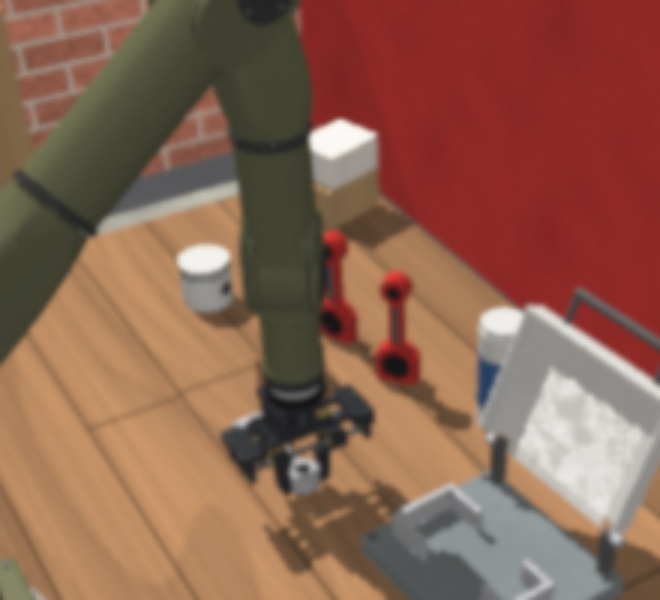

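View pics/w11.png

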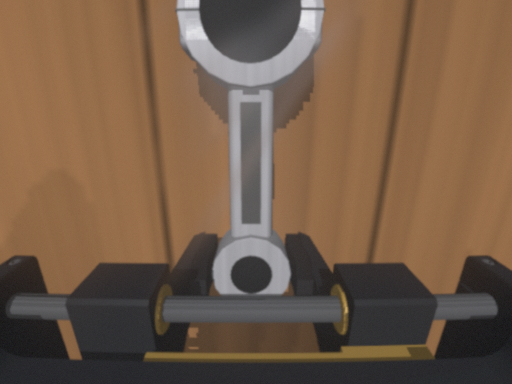

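>>> arm_command --deltas '[{"dx": 0.001,"dy": 0.004,"dz": 0,"wx": 0,"wy": 0,"wz": 0},{"dx": 0.0015,"dy": 0.008,"dz": 0,"wx": 0,"wy": 0,"wz": 0},{"dx": 0.002,"dy": 0.0105,"dz": 0,"wx": 0,"wy": 0,"wz": 0},{"dx": 0.002,"dy": 0.0105,"dz": 0,"wx": 0,"wy": 0,"wz": 0},{"dx": 0.002,"dy": 0.0105,"dz": 0,"wx": 0,"wy": 0,"wz": 0}]'

```text
clock: 16.5
tool_pos: [0.4667, 0.0216, 0.1716]
eef_rot: [-0.5, 0.5, -0.499, 0.501]
contact_force: [-0.2, 3.5, -3.0]
opening: 0.474
```

```bash
python3 - <<'E'
from plant import r
from h import *
st=r.get_state(); print(gp(st),st["opening"]*88,st["contact_force"],st["moment"])
E
```

```text
[0.46686515 0.02178689 0.02456925] 41.7463661115887 [-0.1979914   3.50922304 -3.00282929] [ 0.60412597 -0.10556736 -0.00465212]
```

>>> arm_command --deltas '[{"dx": 0.0,"dy": 0.001,"dz": 0,"wx": 0,"wy": 0,"wz": 0},{"dx": 0.0,"dy": 0.002,"dz": 0,"wx": 0,"wy": 0,"wz": 0},{"dx": 0.0,"dy": 0.0025,"dz": 0,"wx": 0,"wy": 0,"wz": 0},{"dx": 0.0,"dy": 0.0025,"dz": 0,"wx": 0,"wy": 0,"wz": 0},{"dx": 0.0,"dy": 0.0025,"dz": 0,"wx": 0,"wy": 0,"wz": 0}]'

```text
clock: 17.0
tool_pos: [0.4667, 0.0211, 0.169]
eef_rot: [-0.5, 0.5, -0.5, 0.501]
contact_force: [-0.4, 3.3, -2.4]
opening: 0.472
```

>>> arm_command --deltas '[{"dx": 0.0,"dy": 0,"dz": 0,"wx": 0,"wy": 0,"wz": 0},{"dx": 0.0,"dy": 0,"dz": 0,"wx": 0,"wy": 0,"wz": 0},{"dx": 0.0,"dy": 0,"dz": 0,"wx": 0,"wy": 0,"wz": 0},{"dx": 0.0,"dy": 0,"dz": 0,"wx": 0,"wy": 0,"wz": 0},{"dx": 0.0,"dy": -0.005,"dz": 0,"wx": 0,"wy": 0,"wz": 0}]' --claw 0.6

```text
clock: 17.5
tool_pos: [0.4664, 0.0208, 0.1735]
eef_rot: [0.501, -0.499, 0.5, -0.5]
contact_force: [-0.4, -0.6, -0.4]
opening: 0.799
```

>>> arm_command --deltas '[{"dx": 0.0,"dy": -0.025,"dz": 0,"wx": 0,"wy": 0,"wz": 0},{"dx": 0.0,"dy": -0.06,"dz": 0,"wx": 0,"wy": 0,"wz": 0},{"dx": 0.0,"dy": -0.1,"dz": 0,"wx": 0,"wy": 0,"wz": 0},{"dx": 0.0,"dy": -0.13,"dz": 0,"wx": 0,"wy": 0,"wz": 0},{"dx": 0.0,"dy": -0.13,"dz": 0,"wx": 0,"wy": 0,"wz": 0}]'

```text
clock: 18.0
tool_pos: [0.4673, 0.0206, 0.3069]
eef_rot: [-0.498, 0.499, -0.501, 0.502]
contact_force: [0.8, 0.4, -0.5]
opening: 0.801
```

```bash
python3 - <<'E'
from plant import r
from h import *
st=r.get_state(); print(gp(st),st["opening"]*88,st["contact_force"],st["moment"])
c=r.get_calibration("wrist")
im=r.snapshot("wrist"); cv2.imwrite("pics/w12.png",im[:,:,::-1]); np.save("w12.npy",dict(c=c),allow_pickle=True)
E
```

```text
[0.46818939 0.02078373 0.15988497] 70.4538478978963 [ 0.77059008  0.39505787 -0.46970069] [-0.01260052 -0.12286042 -0.03057169]
```

View pics/w12.png

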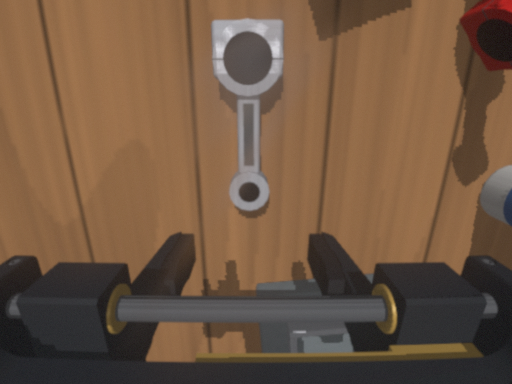

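```bash
python3 - <<'E'
from plant import r
from h import *
c=np.load("w12.npy",allow_pickle=True).item()["c"]
for uv in [(249,191),(247.5,58),(249,173),(248.5,99),(229,191),(269,191),(214,20),(283,20)]: print(uv,onz(c,uv,.026).round(4))
# colour mask: grey (low saturation) contour
im=cv2.imread("pics/w12.png"); hsv=cv2.cvtColor(im,cv2.COLOR_BGR2HSV)
m=((hsv[...,1]<45)&(hsv[...,2]>110)).astype(np.uint8); m[225:]=0; m=cv2.morphologyEx(m,cv2.MORPH_OPEN,np.ones((3,3)))
n,l,s,ce=cv2.connectedComponentsWithStats(m)
i=1+np.argmax(s[1:,4]); print(s[i])
ys,xs=np.where(l==i)
for lo,hi in ((105,160),(185,197),(30,80)):
    P=[]
    for v in range(lo,hi,4):
        q=xs[ys==v]; P.append([(q.min()+q.max())/2,v])
    W=np.array([onz(c,p,.022 if lo==105 else .026) for p in P]); print(lo,W.mean(0).round(4),np.polyfit(W[:,1],W[:,0],1))
st=r.get_state();print(gp(st))
E
```

```text
(249, 191) [0.4677 0.02   0.026 ]
(247.5, 58) [0.4666 0.144  0.026 ]
(249, 173) [0.4677 0.039  0.026 ]
(248.5, 99) [0.4674 0.1094 0.026 ]
(229, 191) [0.4472 0.02   0.026 ]
(269, 191) [0.4882 0.02   0.026 ]
(214, 20) [0.438  0.1739 0.026 ]
(283, 20) [0.497 0.174 0.026]
[ 211   19   73  192 5065]
105 [0.4672 0.0797 0.022 ] [-0.00676939  0.46774097]
185 [0.4677 0.0221 0.026 ] [0.00167762 0.46766251]
30 [0.4664 0.1471 0.026 ] [-0.00893175  0.46767976]
[0.46740342 0.02040841 0.15822183]
```

```bash
python3 - <<'E'
from plant import r
from h import *
st=r.get_state();print(gp(st),delta(st,[.467,.1005,.05],0.4))
E
```

```text
[0.46740342 0.02040841 0.15822183] (array([-0.0801,  0.1082, -0.0003]), array([-0.0044, -0.0089, -0.0001]))
```

>>> arm_command --deltas '[{"dx": -0.025,"dy": 0.02,"dz": 0,"wx": 0,"wy": -0.009,"wz": 0},{"dx": -0.06,"dy": 0.05,"dz": 0,"wx": 0,"wy": -0.009,"wz": 0},{"dx": -0.08,"dy": 0.085,"dz": 0,"wx": 0,"wy": -0.009,"wz": 0},{"dx": -0.08,"dy": 0.105,"dz": 0,"wx": 0,"wy": -0.009,"wz": 0},{"dx": -0.08,"dy": 0.105,"dz": 0,"wx": 0,"wy": -0.009,"wz": 0}]'

```text
clock: 18.55
tool_pos: [0.4649, 0.1014, 0.1958]
eef_rot: [0.505, -0.498, 0.496, -0.501]
contact_force: [-0.1, 0.1, 0.3]
opening: 0.802
```

>>> arm_command --deltas '[{"dx": 0,"dy": 0.005,"dz": 0,"wx": 0,"wy": 0,"wz": 0},{"dx": 0,"dy": 0.01,"dz": 0,"wx": 0,"wy": 0,"wz": 0},{"dx": 0,"dy": 0.015,"dz": 0,"wx": 0,"wy": 0,"wz": 0},{"dx": 0,"dy": 0.015,"dz": 0,"wx": 0,"wy": 0,"wz": 0},{"dx": 0,"dy": 0.015,"dz": 0,"wx": 0,"wy": 0,"wz": 0}]'

```text
clock: 19.05
tool_pos: [0.4666, 0.1006, 0.1841]
eef_rot: [-0.502, 0.498, -0.498, 0.502]
contact_force: [-0.1, -0.0, -0.5]
opening: 0.8
```

```bash
python3 - <<'E'
from plant import r
from h import *
st=r.get_state();print(gp(st),delta(st,[.467,.1005,.022],0.4),st["contact_force"])
im=r.snapshot("wrist"); cv2.imwrite("pics/w13.png",im[:,:,::-1])
E
```

```text
[0.4666612  0.10058215 0.0370699 ] (array([0.0001, 0.0151, 0.0004]), array([-0.0007,  0.0012,  0.0001])) [-0.12297354 -0.02082168 -0.50185466]
```

View pics/w13.png

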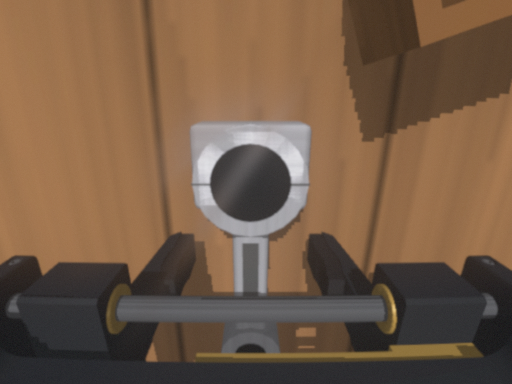

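Rod centred between the fingers (shank at px 250). Descend and grip.

>>> arm_command --deltas '[{"dx": 0,"dy": 0.005,"dz": 0,"wx": 0,"wy": 0,"wz": 0},{"dx": 0,"dy": 0.01,"dz": 0,"wx": 0,"wy": 0,"wz": 0},{"dx": 0,"dy": 0.015,"dz": 0,"wx": 0,"wy": 0,"wz": 0},{"dx": 0,"dy": 0.015,"dz": 0,"wx": 0,"wy": 0,"wz": 0},{"dx": 0,"dy": 0.015,"dz": 0,"wx": 0,"wy": 0,"wz": 0}]' --claw 0

```text
clock: 19.6
tool_pos: [0.4663, 0.101, 0.1686]
eef_rot: [0.502, -0.498, 0.498, -0.502]
contact_force: [-0.1, -0.1, -0.1]
opening: 0.496
```

>>> arm_command --deltas '[{"dx": 0,"dy": 0,"dz": 0,"wx": 0,"wy": 0,"wz": 0},{"dx": 0,"dy": 0,"dz": 0,"wx": 0,"wy": 0,"wz": 0},{"dx": 0,"dy": 0,"dz": 0,"wx": 0,"wy": 0,"wz": 0},{"dx": 0,"dy": 0,"dz": 0,"wx": 0,"wy": 0,"wz": 0},{"dx": 0,"dy": 0,"dz": 0,"wx": 0,"wy": 0,"wz": 0}]' --claw -1 --grip_force 58

```text
clock: 20.1
tool_pos: [0.4664, 0.1008, 0.1689]
eef_rot: [-0.502, 0.498, -0.498, 0.502]
contact_force: [0.6, -0.4, 1.8]
opening: 0.242
```

```bash
python3 - <<'E'
from plant import r
from h import *
st=r.get_state();print(gp(st),st["opening"]*88,st["contact_force"])
E
```

```text
[0.46641996 0.10083021 0.02192726] 21.304854154311254 [ 0.58257655 -0.44220374  1.81656927]
```

>>> arm_command --deltas '[{"dx": 0,"dy": -0.01,"dz": 0,"wx": 0,"wy": 0,"wz": 0},{"dx": 0,"dy": -0.03,"dz": 0,"wx": 0,"wy": 0,"wz": 0},{"dx": 0,"dy": -0.06,"dz": 0,"wx": 0,"wy": 0,"wz": 0},{"dx": 0,"dy": -0.095,"dz": 0,"wx": 0,"wy": 0,"wz": 0},{"dx": 0,"dy": -0.13,"dz": 0,"wx": 0,"wy": 0,"wz": 0}]'

```text
clock: 20.6
tool_pos: [0.4658, 0.1001, 0.2993]
eef_rot: [0.503, -0.498, 0.497, -0.501]
contact_force: [1.3, -0.0, -7.3]
opening: 0.248
```

```bash
python3 - <<'E'
from plant import r
from h import *
st=r.get_state();print(gp(st),st["opening"]*88,st["contact_force"],delta(st,[.5665,-.215,.15],5.4))
im=r.snapshot("wrist"); cv2.imwrite("pics/w14.png",im[:,:,::-1])
im=r.snapshot("side"); cv2.imwrite("pics/d14.png",cv2.resize(im[60:260,130:350,::-1],None,fx=3,fy=3))
E
```

```text
[0.46535475 0.09998185 0.15231941] 21.787918099429504 [ 1.27186428 -0.02666601 -7.32821225] (array([0.3159, 0.0023, 0.0981]), array([ 0.0038, -0.1096,  0.0011]))
```

View pics/w14.png

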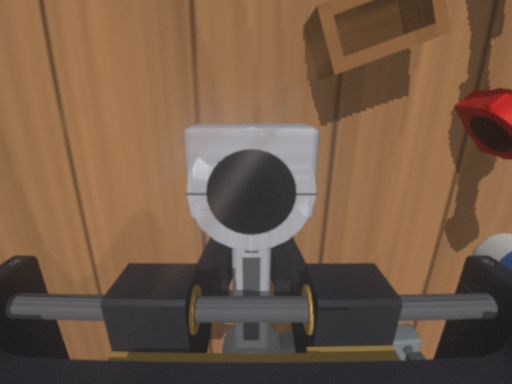

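View pics/d14.png

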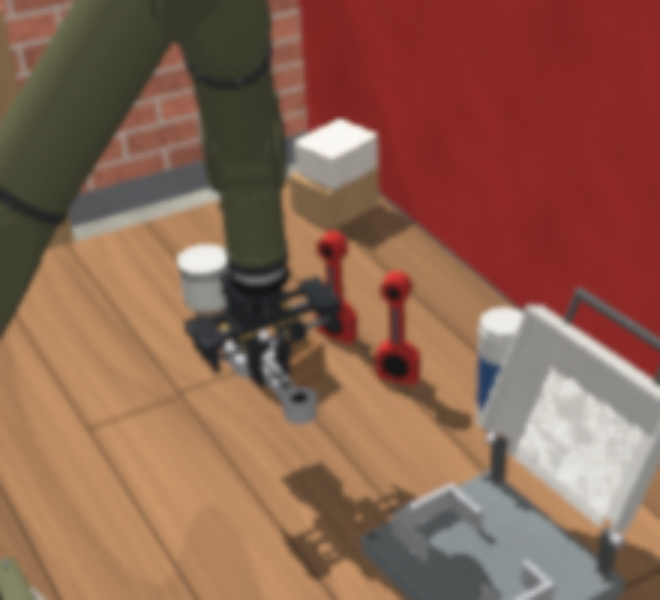

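>>> arm_command --deltas '[{"dx": 0.02,"dy": 0,"dz": 0.007,"wx": 0,"wy": -0.02,"wz": 0},{"dx": 0.055,"dy": 0,"dz": 0.017,"wx": 0,"wy": -0.04,"wz": 0},{"dx": 0.095,"dy": 0,"dz": 0.03,"wx": 0,"wy": -0.06,"wz": 0},{"dx": 0.135,"dy": 0,"dz": 0.042,"wx": 0,"wy": -0.08,"wz": 0},{"dx": 0.175,"dy": 0,"dz": 0.055,"wx": 0,"wy": -0.11,"wz": 0}]'

```text
clock: 21.2
tool_pos: [0.5223, -0.0757, 0.2967]
eef_rot: [0.525, -0.476, 0.475, -0.522]
contact_force: [1.3, 1.1, -6.3]
opening: 0.248
```

```bash
python3 - <<'E'
from plant import r
from h import *
st=r.get_state();print(gp(st),st["opening"]*88,st["contact_force"],delta(st,[.5665,-.215,.15],5.4))
E
```

```text
[ 0.52173379 -0.07584162  0.14965478] 21.863460043425583 [ 1.3437352   1.06266306 -6.26179119] (array([ 0.1429, -0.0004,  0.0307]), array([0.0049, 0.0021, 0.0007]))
```

>>> arm_command --deltas '[{"dx": 0.04,"dy": 0,"dz": 0.009,"wx": 0,"wy": 0,"wz": 0},{"dx": 0.08,"dy": 0,"dz": 0.018,"wx": 0,"wy": 0,"wz": 0},{"dx": 0.115,"dy": 0,"dz": 0.025,"wx": 0,"wy": 0,"wz": 0},{"dx": 0.135,"dy": 0,"dz": 0.03,"wx": 0,"wy": 0,"wz": 0},{"dx": 0.142,"dy": 0,"dz": 0.031,"wx": 0,"wy": 0,"wz": 0}]'

```text
clock: 21.7
tool_pos: [0.5664, -0.2158, 0.2958]
eef_rot: [0.523, -0.478, 0.477, -0.52]
contact_force: [-1.0, -0.2, -5.9]
opening: 0.245
```

>>> arm_command --deltas '[{"dx": 0,"dy": 0,"dz": 0,"wx": 0,"wy": 0,"wz": 0},{"dx": 0,"dy": 0,"dz": 0,"wx": 0,"wy": 0,"wz": 0},{"dx": 0,"dy": 0,"dz": 0,"wx": 0,"wy": 0,"wz": 0},{"dx": 0,"dy": 0,"dz": 0,"wx": 0,"wy": 0,"wz": 0},{"dx": 0,"dy": 0,"dz": 0,"wx": 0,"wy": 0,"wz": 0}]'

```text
clock: 22.2
tool_pos: [0.5673, -0.2112, 0.299]
eef_rot: [0.524, -0.475, 0.475, -0.524]
contact_force: [-0.3, -0.0, -5.5]
opening: 0.245
```

```bash
python3 - <<'E'
from plant import r
from h import *
st=r.get_state();print(gp(st),st["opening"]*88,st["contact_force"],delta(st,[.5665,-.215,.085],5.4))
c=r.get_calibration("wrist");np.save("w15.npy",dict(c=c),allow_pickle=True)
im=r.snapshot("wrist"); cv2.imwrite("pics/w15.png",im[:,:,::-1])
E
```

```text
[ 0.5672636  -0.21124149  0.15199071] 21.56011190592502 [-0.27408612 -0.02271657 -5.50109627] (array([ 0.0037,  0.067 , -0.0011]), array([-0.0001,  0.0027,  0.0001]))
```

View pics/w15.png

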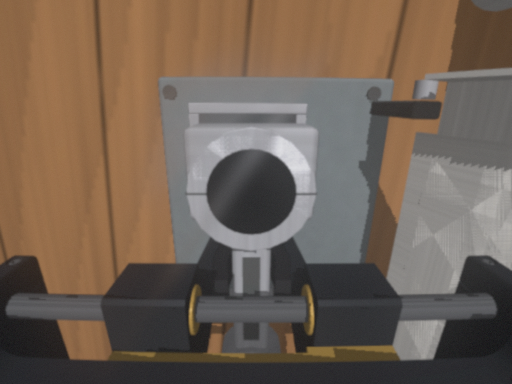

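```bash
python3 - <<'E'
from h import *
c=np.load("w15.npy",allow_pickle=True).item()["c"]
a=onz(c,(188.5,104),.064);b=onz(c,(307,104),.064);p=onz(c,(161,79),.03);q=onz(c,(391,80),.03)
th=np.radians(5.4);M=np.array([[np.cos(th),-np.sin(th)],[np.sin(th),np.cos(th)]])
print(a,b,p,q,np.degrees(np.arctan2(*(b-a)[[1,0]])),np.degrees(np.arctan2(*(q-p)[[1,0]])))
for P,k in ((a,(-71,103)),(b,(21,103)),(p,(-105,125)),(q,(105,125))): print("origin",P[:2]-M@(np.array(k)/1000))
# rod big end at held height .143+.013
z=.152-.009+.013
print("big corners",onz(c,(188,125),z),onz(c,(316,126),z),"ctr",onz(c,(252,192),z))
E
```

```text
[ 0.51225982 -0.13188879  0.064     ] [ 0.60246481 -0.12311677  0.064     ] [ 0.48030864 -0.11413506  0.03      ] [ 0.67929447 -0.09492133  0.03      ] 5.554290800851475 5.515285680837563
origin [ 0.59263788 -0.22774999]
origin [ 0.59125117 -0.22763592]
origin [ 0.59660619 -0.22869894]
origin [ 0.58652401 -0.22924795]
big corners [ 0.53270115 -0.13860133  0.156     ] [ 0.58960364 -0.13348535  0.156     ] ctr [ 0.5642057  -0.16719845  0.156     ]
```

>>> arm_command --deltas '[{"dx": 0.004,"dy": 0,"dz": -0.0015,"wx": 0,"wy": 0.003,"wz": 0},{"dx": 0.0043,"dy": 0.02,"dz": -0.0015,"wx": 0,"wy": 0.003,"wz": 0},{"dx": 0.0043,"dy": 0.04,"dz": -0.0015,"wx": 0,"wy": 0.003,"wz": 0},{"dx": 0.0043,"dy": 0.054,"dz": -0.0015,"wx": 0,"wy": 0.003,"wz": 0},{"dx": 0.0043,"dy": 0.056,"dz": -0.0015,"wx": 0,"wy": 0.003,"wz": 0}]'

```text
clock: 22.75
tool_pos: [0.5653, -0.2168, 0.241]
eef_rot: [0.523, -0.477, 0.475, -0.522]
contact_force: [-0.6, -0.2, -6.3]
opening: 0.242
```

>>> arm_command --deltas '[{"dx": 0,"dy": 0,"dz": 0,"wx": 0,"wy": 0,"wz": 0},{"dx": 0,"dy": 0,"dz": 0,"wx": 0,"wy": 0,"wz": 0},{"dx": 0,"dy": 0,"dz": 0,"wx": 0,"wy": 0,"wz": 0},{"dx": 0,"dy": 0,"dz": 0,"wx": 0,"wy": 0,"wz": 0},{"dx": 0,"dy": 0,"dz": 0,"wx": 0,"wy": 0,"wz": 0}]'

```text
clock: 23.25
tool_pos: [0.5663, -0.2166, 0.2433]
eef_rot: [-0.522, 0.476, -0.477, 0.523]
contact_force: [0.5, -0.7, -6.0]
opening: 0.245
```

```bash
python3 - <<'E'
from plant import r
from h import *
st=r.get_state();print(gp(st),st["opening"]*88,st["contact_force"],delta(st,[.566,-.2156,.054],5.4))
im=r.snapshot("wrist"); cv2.imwrite("pics/w16.png",im[:,:,::-1])
im=r.snapshot("side"); cv2.imwrite("pics/d16.png",cv2.resize(im[130:290,200:380,::-1],None,fx=4,fy=3.7))
E
```

```text
[ 0.56636004 -0.2166159   0.0962685 ] 21.562333059492353 [ 0.50197529 -0.71755449 -5.97678803] (array([-0.001 ,  0.0423, -0.0002]), array([-0.0008, -0.0023,  0.0005]))
```

View pics/w16.png

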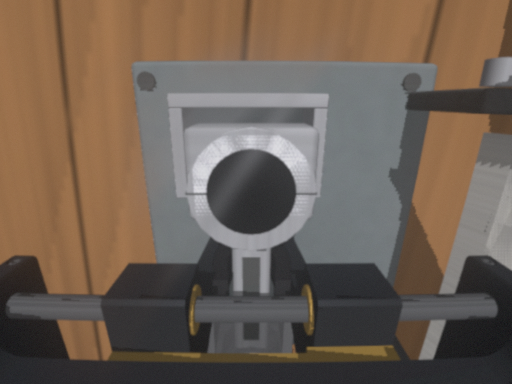

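View pics/d16.png

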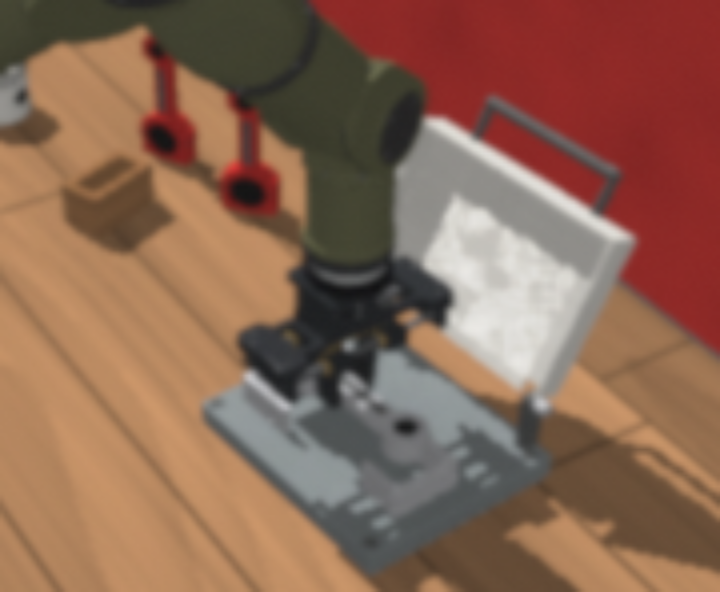

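```bash
python3 - <<'E'
from plant import r
from h import *
c=r.get_calibration("wrist")
th=np.radians(5.4);M=np.array([[np.cos(th),-np.sin(th)],[np.sin(th),np.cos(th)]])
for uv,k,z in [((169,95),(-71,103),.064),((327,95),(21,103),.064),((176,197),(-71,40),.064),((321,197),(21,40),.064)]:
    P=onz(c,uv,z); print(P,"origin",P[:2]-M@(np.array(k)/1000))
print("big c",onz(c,(251.5,192),.0963-.009+.013), onz(c,(187.5,124),.1),onz(c,(316,124),.1))
E
```

```text
[ 0.51294737 -0.13180935  0.064     ] origin [ 0.59332543 -0.22767054]
[ 0.60106549 -0.12358296  0.064     ] origin [ 0.58985185 -0.22810212]
[ 0.51722602 -0.19231148  0.064     ] origin [ 0.59167525 -0.22545226]
[ 0.60829658 -0.18380224  0.064     ] origin [ 0.59115411 -0.22560099]
big c [ 0.56311282 -0.17246755  0.1003    ] [ 0.53172498 -0.14339463  0.1       ] [ 0.58875856 -0.13805269  0.1       ]
```

>>> arm_command --deltas '[{"dx": -0.0005,"dy": 0.008,"dz": -0.001,"wx": 0,"wy": 0,"wz": 0},{"dx": -0.0005,"dy": 0.016,"dz": -0.001,"wx": 0,"wy": 0,"wz": 0},{"dx": -0.0005,"dy": 0.024,"dz": -0.001,"wx": 0,"wy": 0,"wz": 0},{"dx": -0.0005,"dy": 0.032,"dz": -0.001,"wx": 0,"wy": 0,"wz": 0},{"dx": -0.0005,"dy": 0.037,"dz": -0.001,"wx": 0,"wy": 0,"wz": 0}]'

```text
clock: 23.85
tool_pos: [0.5648, -0.216, 0.2046]
eef_rot: [0.523, -0.477, 0.476, -0.522]
contact_force: [-0.2, -0.6, -6.1]
opening: 0.242
```

>>> arm_command --deltas '[{"dx": 0,"dy": 0.001,"dz": 0,"wx": 0,"wy": 0,"wz": 0},{"dx": 0,"dy": 0.002,"dz": 0,"wx": 0,"wy": 0,"wz": 0},{"dx": 0,"dy": 0.003,"dz": 0,"wx": 0,"wy": 0,"wz": 0},{"dx": 0,"dy": 0.0045,"dz": 0,"wx": 0,"wy": 0,"wz": 0},{"dx": 0,"dy": 0.0045,"dz": 0,"wx": 0,"wy": 0,"wz": 0}]'

```text
clock: 24.35
tool_pos: [0.5651, -0.2162, 0.2014]
eef_rot: [0.523, -0.476, 0.476, -0.523]
contact_force: [-0.5, -0.2, -5.7]
opening: 0.245
```

```bash
python3 - <<'E'
from plant import r
from h import *
st=r.get_state();print(gp(st),st["opening"]*88,st["contact_force"],st["moment"])
im=r.snapshot("wrist"); cv2.imwrite("pics/w17.png",im[:,:,::-1])
E
```

```text
[ 0.56510352 -0.21617991  0.05436083] 21.58386823581808 [-0.50782244 -0.15474739 -5.71217536] [-0.08995074 -0.14773755 -0.03278927]
```

View pics/w17.png

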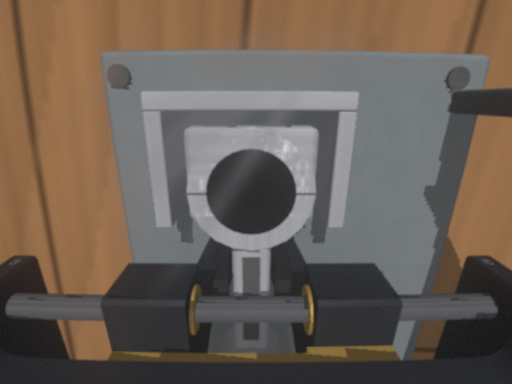

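>>> arm_command --deltas '[{"dx": 0,"dy": 0.0005,"dz": 0,"wx": 0,"wy": 0,"wz": 0},{"dx": 0,"dy": 0.001,"dz": 0,"wx": 0,"wy": 0,"wz": 0},{"dx": 0,"dy": 0.0015,"dz": 0,"wx": 0,"wy": 0,"wz": 0},{"dx": 0,"dy": 0.002,"dz": 0,"wx": 0,"wy": 0,"wz": 0},{"dx": 0,"dy": 0.002,"dz": 0,"wx": 0,"wy": 0,"wz": 0}]'

```text
clock: 24.9
tool_pos: [0.5651, -0.2161, 0.1992]
eef_rot: [0.523, -0.476, 0.476, -0.523]
contact_force: [0.7, 0.2, -5.9]
opening: 0.242
```

```bash
python3 - <<'E'
from plant import r
from h import *
st=r.get_state();print(gp(st),st["opening"]*88,st["contact_force"],st["moment"])
E
```

```text
[ 0.56509677 -0.21608793  0.05224842] 21.324042771275632 [ 0.68270472  0.24555972 -5.85057463] [-0.10462396 -0.0656364   0.00119063]
```

>>> arm_command --deltas '[{"dx": 0,"dy": 0.0005,"dz": 0,"wx": 0,"wy": 0,"wz": 0},{"dx": 0,"dy": 0.001,"dz": 0,"wx": 0,"wy": 0,"wz": 0},{"dx": 0,"dy": 0.001,"dz": 0,"wx": 0,"wy": 0,"wz": 0},{"dx": 0,"dy": 0.001,"dz": 0,"wx": 0,"wy": 0,"wz": 0},{"dx": 0,"dy": 0.001,"dz": 0,"wx": 0,"wy": 0,"wz": 0}]'

```text
clock: 25.4
tool_pos: [0.5651, -0.2161, 0.199]
eef_rot: [0.523, -0.476, 0.477, -0.523]
contact_force: [-4.2, -0.7, 6.1]
opening: 0.243
```

>>> arm_command --deltas '[{"dx": 0,"dy": 0,"dz": 0,"wx": 0,"wy": 0,"wz": 0},{"dx": 0,"dy": 0,"dz": 0,"wx": 0,"wy": 0,"wz": 0},{"dx": 0,"dy": 0,"dz": 0,"wx": 0,"wy": 0,"wz": 0},{"dx": 0,"dy": 0,"dz": 0,"wx": 0,"wy": 0,"wz": 0},{"dx": 0,"dy": -0.003,"dz": 0,"wx": 0,"wy": 0,"wz": 0}]' --claw 0

```text
clock: 25.9
tool_pos: [0.5651, -0.2161, 0.201]
eef_rot: [0.523, -0.476, 0.476, -0.523]
contact_force: [0.3, 0.5, 0.1]
opening: 0.498
```

>>> arm_command --deltas '[{"dx": 0,"dy": -0.015,"dz": 0,"wx": 0,"wy": 0,"wz": 0},{"dx": 0,"dy": -0.05,"dz": 0,"wx": 0,"wy": 0,"wz": 0},{"dx": 0,"dy": -0.1,"dz": 0,"wx": 0,"wy": 0,"wz": 0},{"dx": 0,"dy": -0.14,"dz": 0,"wx": 0,"wy": 0,"wz": 0},{"dx": 0,"dy": -0.16,"dz": 0,"wx": 0,"wy": 0,"wz": 0}]'

```text
clock: 26.4
tool_pos: [0.5659, -0.2155, 0.3665]
eef_rot: [-0.521, 0.474, -0.478, 0.524]
contact_force: [0.3, -0.9, 0.0]
opening: 0.503
```

>>> arm_command --deltas '[{"dx": 0.02,"dy": -0.02,"dz": -0.01,"wx": 0,"wy": 0,"wz": 0},{"dx": 0.05,"dy": -0.04,"dz": -0.03,"wx": 0,"wy": 0,"wz": 0},{"dx": 0.08,"dy": -0.06,"dz": -0.06,"wx": 0,"wy": 0,"wz": 0},{"dx": 0.1,"dy": -0.06,"dz": -0.08,"wx": 0,"wy": 0,"wz": 0},{"dx": 0.1,"dy": -0.06,"dz": -0.08,"wx": 0,"wy": 0,"wz": 0}]'

```text
clock: 26.9
tool_pos: [0.4916, -0.3274, 0.4224]
eef_rot: [0.522, -0.478, 0.479, -0.519]
contact_force: [0.6, 0.1, -0.7]
opening: 0.5
```

```bash
python3 - <<'E'
from plant import r
from h import *
st=r.get_state();print(gp(st),st["clock"],st["contact_force"])
c=r.get_calibration("wrist");np.save("w18.npy",dict(c=c),allow_pickle=True)
im=r.snapshot("wrist"); cv2.imwrite("pics/w18.png",im[:,:,::-1])
im=r.snapshot("side"); cv2.imwrite("pics/d18.png",cv2.resize(im[130:290,200:380,::-1],None,fx=4,fy=3.7))
im=r.snapshot("scene"); cv2.imwrite("pics/s18.png",cv2.resize(im[80:280,120:360,::-1],None,fx=3,fy=3))
E
```

```text
[ 0.49136213 -0.32802362  0.27543556] 26.9 [ 0.56477182  0.06619374 -0.68901098]
```

View pics/w18.png

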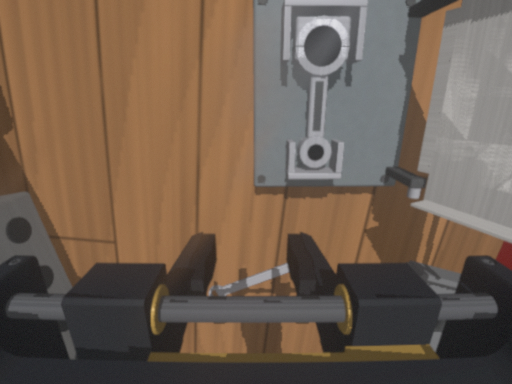

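View pics/d18.png

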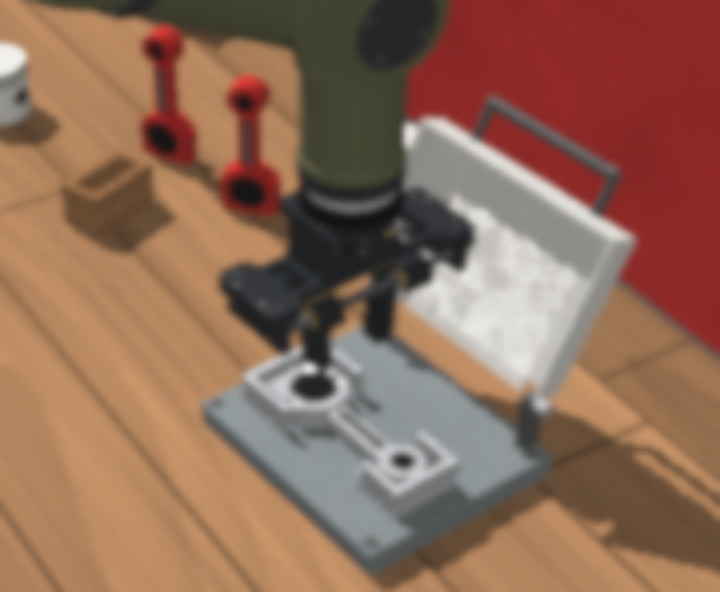

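View pics/s18.png

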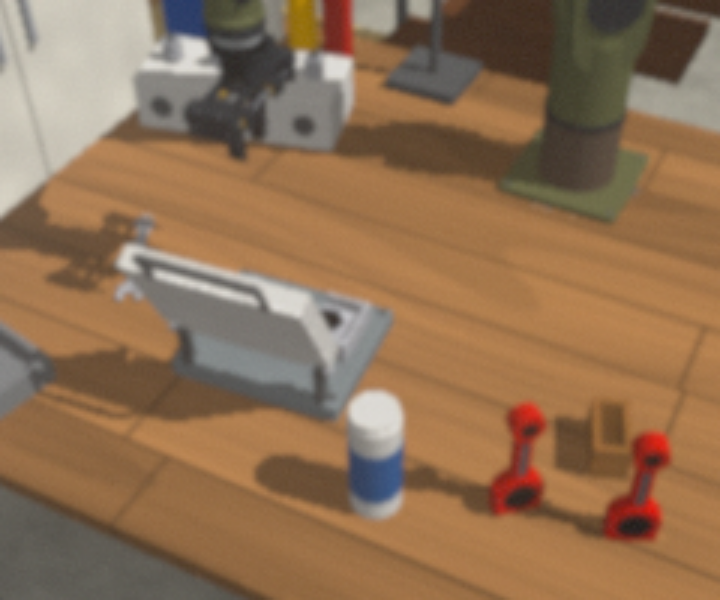

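```bash
python3 - <<'E'
from plant import r
from h import *
w=np.load("w18.npy",allow_pickle=True).item()["c"]; s=r.get_calibration("side")
g=lambda x,y:(200+x/4,130+y/3.7)
sm=onz(w,(316,152.5),.056); bg=onz(w,(322.5,45.5),.056); print(sm,bg,np.linalg.norm(sm-bg))
print(tri(w,(316,152.5),s,g(403,460)),tri(w,(322.5,45.5),s,g(313,387)))
th=np.radians(5.4);M=np.array([[np.cos(th),-np.sin(th)],[np.sin(th),np.cos(th)]]);o=np.array([.5915,-.2267])
print(M.T@(sm[:2]-o),M.T@(bg[:2]-o))
r.finish_job()
E
```

```text
[ 0.57416485 -0.29795843  0.056     ] [ 0.5618258  -0.17305644  0.056     ] 0.1255099915954366
(array([ 0.57478687, -0.2982525 ,  0.05497296]), np.float64(0.0007278151401166666)) (array([ 0.56278495, -0.17251295,  0.05276054]), np.float64(0.0005225936760524248))
[-0.02396422 -0.0693108 ] [-0.0244942   0.05619807]
the job is handed in; nothing more can be done
```

The job is handed in: the guard is open, and the bare steel rod lies flat in the nest. It took about 27 s of the 72 s allowed.

- **Guard:** I gripped the pull bar, swung it over to about 1.95 rad and let go. It was still leaning open in the last pictures.
- **Rod:** I lifted it out of the block by its small end and stood it on the bench. I then leaned it over until it lay flat and let go. I took it again by the shank and set it in the nest, with the big end in the wide pocket.

**Last checks:**
- In fixture x, y the big end is at (-24, 56) mm and the small end at (-24, -69) mm. The targets are (-25, 57) and (-25, -68).
- The end centres are 125.5 mm apart; they should be 125 mm.
- Across two views, the tops of the ends measured 53 mm (big) and 55 mm (small). Fully down would be 56 mm, so both agree within the measuring error.
- The gripper was open and well clear, with no contact force on it.
- The can and both red rods looked unmoved in the last pictures. I saw no sign that the wrench or piston had moved, but I did not measure either.

**Disagreements:** One edge of the narrow pocket read 6 mm off, so I left it out of later estimates. The two estimates of the fixture's position differed by about 2 mm in y, within the nest's 6 mm of play.

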